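Take the syringe rack off its keyhole studs and load it

TASK

Unhook the grey syringe rack from the blue panel by sliding it straight up to the wide ends of its keyholes and drawing it off the studs, then stand it upright on the round green pad, wholly within the pad's edge, and let go of it. Then lay the syringe with the orange cap lengthwise in the rack's two V notches, centred and settled in both, and let go. Keep the rack upright, lower things rather than drop them, and leave the blue-capped syringe, vials, jar, bowl and cup where they are.

Things in the scene. Friction and masses are not known exactly. Their poses are not given: they have to be found in the camera images.
- panel: Fixed blue upright board, 20 thick x 220 wide x 135 high, on a white foot that lies behind it. Origin: centre of the board's underside, on the table; z up. Its front face is 10 mm from the origin and looks along its own -x; y runs along the board. Place and yaw vary.
- stud_left (a point): Left stud of the panel's two (y = +40 and -40, 120 above the table), where its shank leaves the front face. Axes as the panel's. The steel studs stand out along -x: shank diameter 6, 5.5 long, then a head of diameter 13, 4 thick, so heads reach 9.5 mm out from the face.
- stud_right (a point): The other stud, at y = -40, alike.
- rack: Loose grey rack, 0.3 kg (varies): base 120 x 120 x 6, back plate (4 thick, 66 high) along its +x edge with a yellow grip block on top, two V supports on the base. Origin: centre of the underside; z up. It starts hung on the studs, axes along the panel's, plate against the board, its origin 70 in front (-x) of the panel's and 67 above the table, leaning out 0.03 rad by the play on the studs.
- rack_keyhole (a point): Middle of the wide part of the keyhole at rack y = +40, 27 above the underside (its twin is at y = -40). Wide part 22 x 22; above it the narrow part, 9 wide, up to 54, where the stud sits. Raise the rack 26 mm (23 to 29 works, it stops at 33) straight up along the board to bring the heads into the wide parts, then draw it along panel -x by over 12 mm (30 is safe), without turning it.
- rack_grip (a point): Place to grasp the rack: on its yellow grip block, 28 (rack x) x 20 (rack y) x 36 high, at rack x = +42, y = 0, spanning 64 to 100 above the underside; this point is 83 above it. Axes as the rack's. Grasp from above, fingers closing along rack y, firmly (about 60 N: it is 35 mm off the centre of mass). Neither plate nor board rises above 66 over the hung rack's underside.
- rack_cradle (a point): Where the middle of a settled syringe barrel's axis lies: rack x = -32, y = 0, 50 above the underside. Axes as the rack's; the barrel lies along y. The V supports (45 degree sides, 6 thick) stand at y = +27 and -27, mouth 34 wide, tops 53 above the underside; between them 48 mm are free down to the base for fingers closing along rack x.
- rack_corner0 (a point): Corner of the rack's base underside at rack x = -60, y = -60 (mm).
- rack_corner1 (a point): Corner of the rack's base underside at rack x = -60, y = 60 (mm).
- rack_corner2 (a point): Corner of the rack's base underside at rack x = 60, y = -60 (mm).
- rack_corner3 (a point): Corner of the rack's base underside at rack x = 60, y = 60 (mm).
- pad: Fixed round green pad, diameter 250, 4 thick. Origin: centre of its underside, on the table. Its place varies.
- syringe_orange: Loose capped syringe, orange cap and plunger, 45 g. Round white barrel, diameter 20, 80 long; flat 30 x 20 x 3 flange at its -x end keeps it from rolling; plunger to x = -63, cap (diameter 13) to x = +66. Origin: middle of the barrel on its axis, 10 above the table as it lies; x towards the cap. Lies in either of two places; yaw varies. It may point either way in the notches.
- syringe_orange_mid (a point): Middle of the orange syringe's barrel (same as its origin), the place to grasp, across the barrel from above.
- syringe_blue: The same syringe with blue cap and plunger; to be left alone. Origin: middle of the barrel. The two lie side by side, centres 120 mm or more apart.
- vial_a: Amber vial, diameter 28, 50 high; origin at the centre of its underside. Leave alone.
- vial_b: Clear vial with red cap, diameter 28, 50 high; origin at the centre of its underside. Leave alone.
- jar: Green glass jar, diameter 60, 75 high; origin at the centre of its underside. Leave alone.
- bowl: Steel bowl, diameter 100, 40 high; origin at the centre of its underside. Leave alone.
- cup: Clear cup, diameter 68, 80 high; origin at the centre of its underside. Leave alone.
Not all that is in view belongs to the job. What is shaped like the rack but purple is not meant.

How it is judged (in metres and radians):
On the way, in this order (a step that is already met when the one before it is completed fails the run):
1. the rack is raised 18 mm or more along the board, still against it on its studs (z of rack in the frame of panel above 0.087 m and x of rack in the frame of panel above -0.078 m and distance between rack and panel below 0.15 m), for 0.05 s.
2. the rack is drawn off the studs, more than 20 mm clear of the board (x of rack in the frame of panel below -0.09 m), for 0.05 s.
3. the rack stands upright on the green pad within its edge, let go and still (horizontal distance between each of rack_corner0, rack_corner1, rack_corner2, rack_corner3 and pad below 0.126 m and angle between rack's own z axis and vertical below 0.05 rad and height (world z) of rack between 0.002 and 0.007 m and contact force between rack and the fingers below 0.05 N and linear speed of rack below 0.02 m/s), for 0.2 s.
4. the orange-capped syringe is picked up (height (world z) of syringe_orange_mid above 0.04 m and contact force between syringe_orange and the fingers above 0.3 N), for 0.1 s.
5. the orange-capped syringe lies settled in both notches (x of syringe_orange_mid in the frame of rack_cradle between -0.004 and 0.004 m and y of syringe_orange_mid in the frame of rack_cradle between -0.012 and 0.012 m and z of syringe_orange_mid in the frame of rack_cradle between -0.004 and 0.004 m and angle between the x axis of syringe_orange_mid and the y axis of rack_cradle, either way round below 0.1 rad), for 0.1 s.
At the end, for the whole second after the job is handed in: The rack stands upright (within 0.05 rad) on the pad, all four corners within the pad's edge; the orange-capped syringe lies in both V notches, its middle within 4 mm of the seat across and in height and 12 mm along, parallel within 0.1 rad; both at rest and let go (all of step 5 and horizontal distance between each of rack_corner0, rack_corner1, rack_corner2, rack_corner3 and pad below 0.126 m and angle between rack's own z axis and vertical below 0.05 rad and height (world z) of rack between 0.002 and 0.007 m and linear speed of each of rack, syringe_orange below 0.02 m/s); the robot touches nothing.
It fails at once if the blue-capped syringe or another bystander moved by more than 30 mm (distance of any of syringe_blue, vial_a, vial_b, jar, bowl, cup from where it was at the start of the episode above 0.03 m).
It fails at once if the rack tipped more than 0.6 rad (angle between rack's own z axis and vertical above 0.6 rad).
It fails at once if the rack or the orange-capped syringe dropped (moving faster than 0.5 m/s while out of the fingers) ((contact force between rack and the fingers below 0.05 N and linear speed of rack above 0.5 m/s) or (contact force between syringe_orange and the fingers below 0.05 N and linear speed of syringe_orange above 0.5 m/s)).
It also fails if it takes over 69 s, if anything falls off the work surface, if the arm or the gripper's body presses on something with over 40 N, if the wrist force passes 120 N, or if a joint passes its speed limit or range.

ROBOT

A 7-joint arm with a two-finger parallel gripper is mounted at the origin on the work surface. World frame = base frame: x ahead of the robot, y to its left, z up, the work surface at z = 0. Lengths are in m, angles in degrees, forces in N, time in s.
With the tool pointing down it reaches from about 0.425 to 0.875 m from the base axis. Payload 4.7 kg.
Tool frame: the origin (TCP) lies on the centre line of the jaws, within the pads' length; the fingertips stand 14 mm ahead of it and the grasp point (between the pads) lies 5 mm behind it; z points along the fingers, y is the direction in which the jaws open and shut (so a half turn about z gives the same grasp; the last joint's range is limited). The gripper opens to 85 mm and grips with 20 to 120 N. Pads are 22 mm wide; open, the fingers measure 114 mm over their backs; the gripper's body (76 mm by 85 mm) begins 54 mm behind the grasp point. The pads swing forward as they close: fully open they stand 13 mm farther back than shut.
Start: joints at [73.287, 18.392, -4.016, 83.108, 1.295, 78.541, -3.26], TCP at [0.196, -0.62, 0.245] pointing down, gripper open.
Joint ranges: [-163.93, 163.93], [-17.29, 119.83], [-79.2, 71.16], [3.27, 140.29], [-89.18, 269.18], [5.43, 117.66], [-154.24, 154.24]. Speed limits (degrees/s): [147.25, 147.25, 180, 180, 180, 180, 180].

INTERFACE

Orientations are given as a 3x3 rotation matrix whose columns are the frame's x, y, z axes.
In Python, from cell import env, read_camera, camera_params, finder gives the robot as it stands. The module is installed in compiled form; this text tells all that it offers.
- The arm moves only by the tool move_arm, never from a script. Its argument "commands" is a list of rows, each a list of 5 numbers: the finger opening in m, from 0 to 0.0854, then the shift along the world's x, y, z in m, then the turn about the world's z in units of 8 degrees (1.0 is 8 degrees). A call has 1 to 10 rows; each row is the pose to reach, as a shift and turn from the pose commanded when the call began; what a row does not reach only later rows make up. A row lasts 1/8 s, in which the tool goes at most 62.5 mm and 10.7 degrees, less where a joint would pass 70% of its speed; a pose out of reach is approached as far as the arm can. A call with a gripper value outside its range is refused whole. The fingers move at their own pace and stop on an object; the grip force is fixed at half the most. Time passes only in rows, so rows that repeat a pose let the fingers close. It gives the time, the measured TCP pose, the force and the opening at its end, in the units of the state.
- env.sense(): the state, without advancing time (a new reading comes with each control period).
- read_camera(name): name is "side" or "top"; returns the picture (384x512x3 uint8, blue, green, red); there is no depth.
- camera_params(name): a dict with "fovy" (degrees; the focal length in pixels is half the picture's height over the tangent of half this angle, whatever the lens; pixels are square), "cx", "cy" (the principal point, pixels), "R" (3x3) and "t" (3): a world point X has camera coordinates R X + t. Camera axes: x right, y down, z forward; pixel columns grow to the right and rows downward; lengths in m; the calibration is good to about 2 mm. A picture is of the moment at which its call begins. camera_params takes no time and is no camera call.
- env.close_job(): hands the job in, once; it reports no verdict.
Trained networks look in the newest picture that a camera, given by its name, has taken for a name from the list of things; names that differ only in an ending like _2 or _b are one class to them, and where a whole thing is asked for, a point or a joint stands for the part that bears it (a point fixed in the world has none). Each returns a list of dicts, best first, with "conf" (0 to 1); they miss things now and then, are a little off and sometimes report something else, mostly with a low value. They report only what shows in the picture. A call takes as long as a camera call. They do not tell look-alikes from the thing itself.
- finder.boxes_of(thing, camera): "rect" ([left, top, width, height] in pixels, round what is visible of it).
- finder.outline_of(thing, camera): "region" (384x512 bool, what is visible of it) and "rect" ([left, top, width, height] in pixels, round what is visible of it).
The state is a dict: "time_s": time; "qpos": joint angles; "dq": joint speeds; "joint_efforts": joint torques, N m; "tool_pos": TCP position; "ee_rot": TCP orientation; "wrist_force": force on the tool from outside, world axes, zero at the start; "wrist_torque": the same for the moment, N m; "width": opening from 0.0 (shut) to 1.0 (fully open).
Only numpy, scipy, OpenCV 4.12 (cv2) and the standard library are available. Lean on these libraries where they do the work, as an engineer would, in place of code of your own. Each camera call takes 0.05 s, during which the arm holds its last target.

## Working session

There is one attempt and no reset: what is moved stays moved. The work goes in short steps, Python scripts to look and compute and a tool call to move; the robot and the scene stay as the last step left them, time stands still between calls to the robot, and variables do not carry over. Pictures are saved under pics/ and viewed, and the job is handed in when it is done.

Besides the shell and the picture viewer there is one more tool, called after ">>>" as name(argument=value, ...), one argument or row to a line, values as JSON. move_arm: Moves the arm, as the interface text tells. Its arguments: {"type":"object","properties":{"commands":{"type":"array"}},"required":["commands"]}

```bash
mkdir -p pics; ls; python3 - <<'E'
from cell import env, read_camera, camera_params, finder
import cv2, numpy as np
np.set_printoptions(precision=4,suppress=True)
for n in("side","top"):
    im=read_camera(n); cv2.imwrite(f"pics/{n}0.png",im)
    p=camera_params(n); print(n,p["fovy"],p["cx"],p["cy"]); print(p["R"],p["t"])
    for k in p: 
        if k not in("fovy","cx","cy","R","t"): print(k,p[k])
s=env.sense(); print(s["time_s"],s["tool_pos"],s["ee_rot"],s["wrist_force"],s["width"])
E
```

```text
pics
side 42.466039379559454 247.9617947840513 197.757121826558
[[ 0.8826 -0.4698  0.0135]
 [-0.3129 -0.6088 -0.729 ]
 [ 0.3507  0.6392 -0.6844]] [-0.43    0.2331  1.4272]
top 51.6752117243627 244.0357670120962 189.55156910943427
[[ 0.0116 -0.9997 -0.0224]
 [-0.9848 -0.0075 -0.1735]
 [ 0.1733  0.024  -0.9846]] [0.0337 0.4863 1.2049]
0.1 [ 0.1955 -0.6194  0.2443] [[ 0.9536  0.3011 -0.0006]
 [ 0.3011 -0.9536  0.0017]
 [-0.0001 -0.0018 -1.    ]] [-0.5551 -0.3577  0.5062] 1.0050756094000575
```

View pics/side0.png

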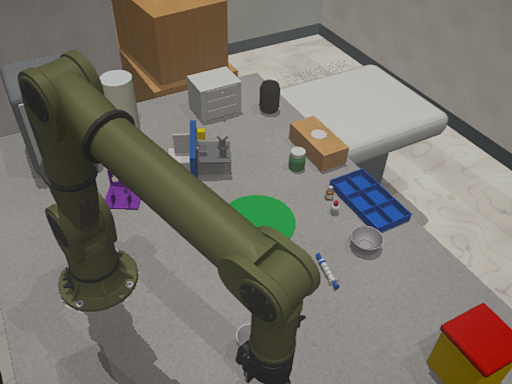

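View pics/top0.png

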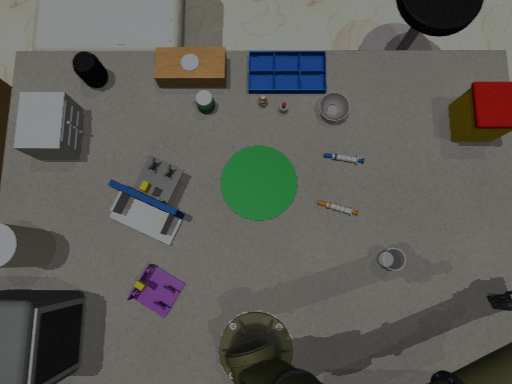

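```bash
cat > h.py <<'E'
import numpy as np, cv2
from cell import env, read_camera, camera_params, finder
np.set_printoptions(precision=4,suppress=True)
def cam(n):
    p=camera_params(n); f=192/np.tan(np.radians(p["fovy"]/2))
    K=np.array([[f,0,p["cx"]],[0,f,p["cy"]],[0,0,1]]); return K,np.array(p["R"]),np.array(p["t"])
def pix(n,X):
    K,R,t=cam(n); x=(np.atleast_2d(X)@R.T+t)@K.T; return x[:,:2]/x[:,2:]
def ray(n,uv,z):
    K,R,t=cam(n); uv=np.atleast_2d(uv).astype(float)
    d=np.c_[uv,np.ones(len(uv))]@np.linalg.inv(K).T@R; c=-R.T@t
    return c+d*((z-c[2])/d[:,2])[:,None]
def crop(n,x,y,w,h,name,im=None):
    im=cv2.imread(f"pics/{n}0.png") if im is None else im
    s=min(800/w,600/h); cv2.imwrite(f"pics/{name}.png",cv2.resize(im[y:y+h,x:x+w],None,fx=s,fy=s,interpolation=cv2.INTER_CUBIC)); print(name,"scale",s)
E
python3 - <<'E'
from h import *
crop("top",100,140,100,75,"c_rack_top"); crop("top",300,130,80,60+30,"c_syr_top"); crop("side",150,100,120,90,"c_rack_side")
for n in("top","side"):
  for th in("panel","rack","rack_grip","pad","syringe_orange","syringe_blue","jar","bowl","cup","vial_a"):
    print(n,th,[(np.round(r["rect"],1).tolist(),round(r["conf"],2)) for r in finder.boxes_of(th,n)][:4])
E
```

```text
c_rack_top scale 8.0
c_syr_top scale 6.666666666666667
c_rack_side scale 6.666666666666667
top panel [([109.1, 180.1, 76.8, 66.1], 0.94)]
top rack [([128.9, 157.5, 52.0, 46.4], 0.8), ([126.8, 264.9, 56.4, 54.2], 0.57)]
top rack_grip [([125.9, 264.0, 60.0, 54.3], 0.92)]
top pad [([222.5, 146.1, 78.5, 75.6], 0.85)]
top syringe_orange [([318.3, 200.2, 38.3, 14.5], 0.82)]
top syringe_blue [([129.7, 154.1, 53.3, 50.9], 0.65)]
top jar [([196.8, 89.8, 18.0, 25.0], 0.94), ([220.9, 144.2, 81.1, 78.3], 0.65)]
top bowl [([321.0, 91.1, 31.9, 27.1], 0.79)]
top cup [([377.9, 246.3, 31.2, 24.1], 0.76), ([320.4, 93.0, 32.5, 27.4], 0.49)]
top vial_a [([260.5, 96.6, 7.8, 10.1], 0.54), ([376.8, 248.5, 28.6, 20.8], 0.37)]
side panel [([168.5, 121.8, 31.3, 53.6], 0.82)]
side rack [([102.3, 173.0, 35.5, 33.9], 0.71), ([196.2, 127.4, 37.1, 38.9], 0.58)]
side rack_grip [([104.5, 172.0, 34.7, 36.0], 0.88), ([197.7, 129.6, 32.1, 35.3], 0.85)]
side pad [([229.9, 198.0, 67.6, 38.2], 0.7), ([291.0, 149.2, 11.4, 25.3], 0.32), ([168.2, 122.2, 28.3, 54.6], 0.19)]
side syringe_orange [([168.5, 119.2, 29.4, 56.7], 0.74)]
side syringe_blue [([313.5, 254.8, 26.3, 34.6], 0.57)]
side jar [([289.8, 147.6, 13.0, 28.8], 0.7), ([194.5, 131.0, 32.9, 31.4], 0.7)]
side bowl []
side cup [([233.6, 325.0, 19.4, 21.0], 0.76), ([193.6, 126.2, 33.7, 35.4], 0.48)]
side vial_a [([324.3, 188.0, 9.3, 11.7], 0.63), ([327.8, 198.6, 13.0, 18.0], 0.53)]
```

View pics/c_rack_top.png

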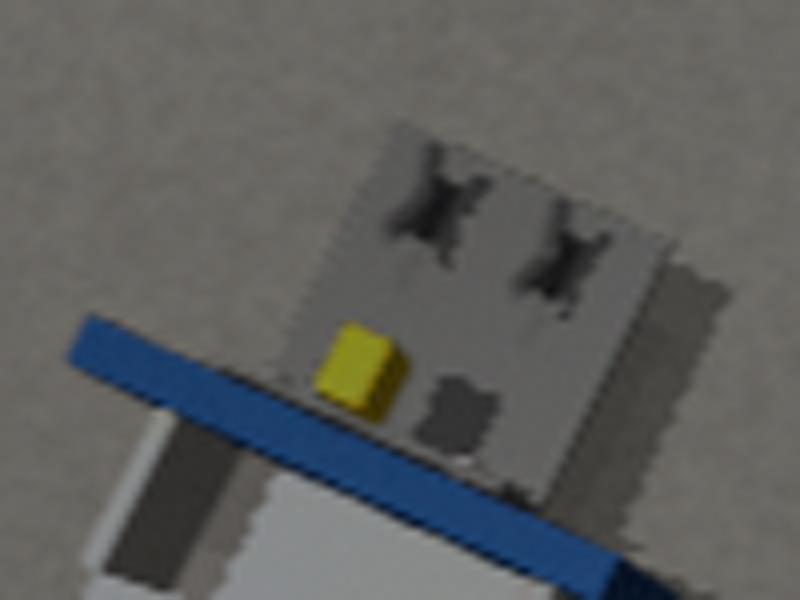

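View pics/c_syr_top.png

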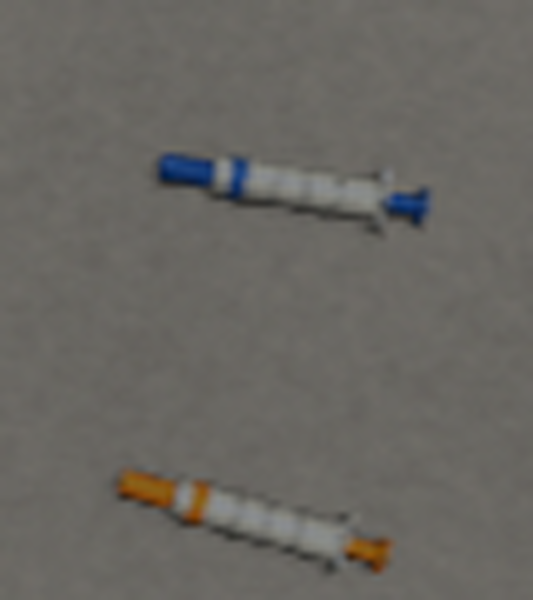

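View pics/c_rack_side.png

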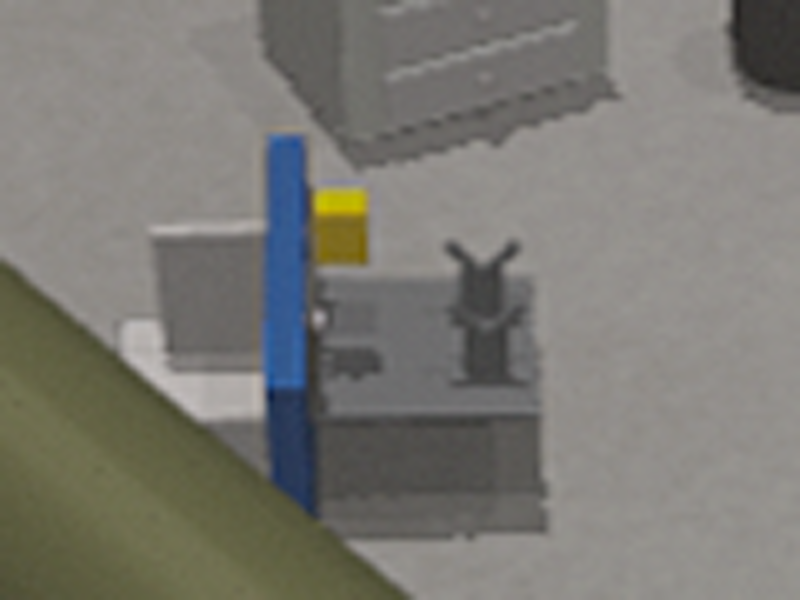

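```bash
cat > fit.py <<'E'
from h import *
from scipy.optimize import minimize
im=cv2.imread("pics/top0.png"); hsv=cv2.cvtColor(im,cv2.COLOR_BGR2HSV)
def soft(n,polys,roi,ss=8):
    x,y,w,h=roi; m=np.zeros((h*ss,w*ss),np.uint8)
    for P in polys:
        uv=(pix(n,P)-[x,y]+.5)*ss-.5
        hull=cv2.convexHull(uv.astype(np.float32))
        cv2.fillPoly(m,[np.round(hull*16).astype(np.int32)],255,shift=4)
    return cv2.resize(m,(w,h),interpolation=cv2.INTER_AREA)/255.
def Rz(a): c,s=np.cos(a),np.sin(a); return np.array([[c,-s,0],[s,c,0],[0,0,1]])
def box(x0,x1,y0,y1,z0,z1): return np.array([[x,y,z] for x in(x0,x1) for y in(y0,y1) for z in(z0,z1)])
def fitmin(f,x0,step):
    s=np.vstack([x0]+[np.array(x0)+np.eye(len(x0))[i]*step[i] for i in range(len(x0))])
    r=minimize(f,x0,method="Nelder-Mead",options=dict(initial_simplex=s,xatol=1e-5,fatol=1e-4,maxiter=400)); return r
if __name__=="__main__":
    roi=(100,170,95,60); x,y,w,h=roi
    c=im[y:y+h,x:x+w].astype(float); bl=c[...,0]-c[...,2]
    obs=np.clip(bl/80,0,1)   # all blue (top+side+end)
    print(np.percentile(bl,[50,90,95,99]))
    B=box(-.01,.01,-.11,.11,0,.135); T=B[B[:,2]>.1]
    topmask=np.clip((c[...,0]-c[...,2]-25)/60,0,1)
    def f(p):
        M=soft("top",[T@Rz(p[2]).T+[p[0],p[1],0]],roi); return ((M-topmask)**2).sum()
    p0=ray("top",[[147,198]],.135)[0]; a=ray("top",[[111.25,179.4],[177.25,209.1]],.135); d=a[0]-a[1]
    print("len",np.linalg.norm(d)); yaw0=np.arctan2(-d[0],d[1])
    print("p0",p0,np.degrees(yaw0))
    r=fitmin(f,[p0[0],p0[1],yaw0],[.01,.01,.05]); print("panel",r.x[:2],np.degrees(r.x[2]),r.fun)
E
python3 fit.py
```

```text
[-3. 23. 80. 84.]
len 0.21682559196994
p0 [0.4426 0.3189 0.135 ] -23.47435800324171
panel [0.4462 0.3337] -23.583642614069092 19.680034602076123
```

```bash
python3 - <<'E'
from fit import *
crop("top",105,170,88,66,"c_p")
x,y,w,h=105,170,88,66
c=im[y:y+h,x:x+w].astype(int)
for yy in range(200,225,3): print(yy,[tuple(im[yy,xx]) [0]-int(im[yy,xx][2]) for xx in range(165,192)])
E
```

```text
c_p scale 9.090909090909092
200 [np.uint8(254), np.uint8(255), np.uint8(254), np.uint8(254), np.uint8(253), np.uint8(251), np.uint8(251), np.uint8(252), np.uint8(253), np.uint8(251), np.uint8(251), np.uint8(250), np.uint8(252), np.uint8(250), np.uint8(251), np.uint8(250), np.uint8(249), np.uint8(250), np.uint8(249), np.uint8(250), np.uint8(249), np.uint8(249), np.uint8(249), np.uint8(249), np.uint8(250), np.uint8(249), np.uint8(250)]
203 [np.uint8(7), np.uint8(1), np.uint8(255), np.uint8(252), np.uint8(252), np.uint8(252), np.uint8(252), np.uint8(251), np.uint8(250), np.uint8(251), np.uint8(250), np.uint8(252), np.uint8(250), np.uint8(250), np.uint8(248), np.uint8(249), np.uint8(249), np.uint8(249), np.uint8(249), np.uint8(248), np.uint8(248), np.uint8(248), np.uint8(249), np.uint8(250), np.uint8(248), np.uint8(248), np.uint8(248)]
206 [np.uint8(83), np.uint8(81), np.uint8(80), np.uint8(82), np.uint8(79), np.uint8(62), np.uint8(21), np.uint8(252), np.uint8(253), np.uint8(252), np.uint8(251), np.uint8(251), np.uint8(251), np.uint8(250), np.uint8(249), np.uint8(248), np.uint8(249), np.
[... 1890 characters left out ...]
 np.uint8(251), np.uint8(2), np.uint8(5), np.uint8(4), np.uint8(3), np.uint8(255), np.uint8(251), np.uint8(250), np.uint8(249), np.uint8(249), np.uint8(248), np.uint8(250), np.uint8(252), np.uint8(251), np.uint8(250), np.uint8(249)]
224 [np.uint8(253), np.uint8(254), np.uint8(253), np.uint8(251), np.uint8(250), np.uint8(252), np.uint8(251), np.uint8(251), np.uint8(250), np.uint8(250), np.uint8(250), np.uint8(0), np.uint8(6), np.uint8(5), np.uint8(4), np.uint8(252), np.uint8(251), np.uint8(250), np.uint8(250), np.uint8(249), np.uint8(249), np.uint8(249), np.uint8(249), np.uint8(249), np.uint8(248), np.uint8(249), np.uint8(249)]<stdin>:5: RuntimeWarning: overflow encountered in scalar subtract
```

View pics/c_p.png

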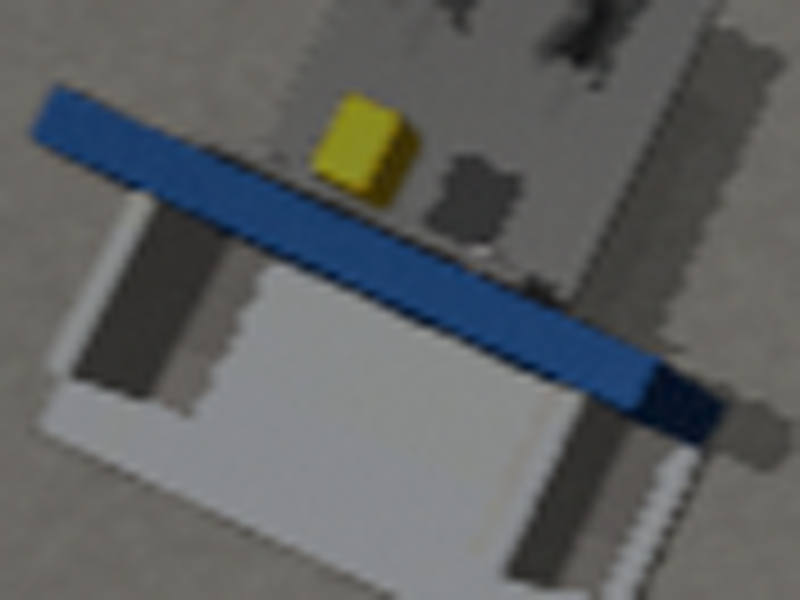

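```bash
cat > fit2.py <<'E'
from fit import *
def mask_blue(im,roi):
    x,y,w,h=roi;c=im[y:y+h,x:x+w].astype(float); return np.clip((c[...,0]-c[...,2]-35)/47,0,1)
def mask_yel(im,roi):
    x,y,w,h=roi;c=im[y:y+h,x:x+w].astype(float); return np.clip((np.minimum(c[...,1],c[...,2])-c[...,0]-15)/45,0,1)
T=box(-.01,.01,-.11,.11,.135,.1351)
G=box(.028,.056,-.01,.01,.064,.1)
a=-0.03; Ry=np.array([[np.cos(a),0,np.sin(a)],[0,1,0],[-np.sin(a),0,np.cos(a)]])
Gp=G@Ry.T+[-.07,0,.067]
im2=cv2.imread("pics/side0.png")
r1=(100,170,95,60); r2=(130,170,30,35); r3=(190,120,22,25)
if __name__=="__main__":
    o1,o2,o3=mask_blue(im,r1),mask_yel(im,r2),mask_yel(im2,r3); print(o1.sum(),o2.sum(),o3.sum())
    W=lambda P,p:P@Rz(p[2]).T+[p[0],p[1],0]
    f1=lambda p:((soft("top",[W(T,p)],r1)-o1)**2).sum()
    f2=lambda p:((soft("top",[W(Gp,p)],r2)-o2)**2).sum()
    f3=lambda p:((soft("side",[W(Gp,p)],r3)-o3)**2).sum()
    for p0 in([.443,.319,np.radians(156.5)],[.445,.325,np.radians(156)]):
      r=fitmin(f1,p0,[.006,.006,.03]); print("blue",r.x[:2],np.degrees(r.x[2]),r.fun)
      p=r.x
      print("f2,f3 at that",f2(p),f3(p), (soft("top",[W(T,p)],r1)).sum())
      r=fitmin(lambda q:f2([*q,p[2]])+0*f3([*q,p[2]]),p[:2],[.004,.004]); print("yel top",r.x,r.fun)
      r=fitmin(lambda q:f3([*q,p[2]]),p[:2],[.004,.004]); print("yel side",r.x,r.fun)
      r=fitmin(lambda q:f1(q)+2*f2(q)+2*f3(q),p,[.004,.004,.01]); print("all",r.x[:2],np.degrees(r.x[2]),r.fun,f1(r.x),f2(r.x),f3(r.x))
E
python3 fit2.py
```

```text
441.27659574468083 86.42222222222222 90.26666666666667
blue [0.446  0.3329] 156.69023011357268 24.040053947283916
f2,f3 at that 18.257468495023282 11.693333333333333 510.3137254901961
yel top [0.4471 0.3352] 12.269397240377632
yel side [0.4451 0.3358] 3.4679584775086503
all [0.4465 0.335 ] 156.35415271087592 69.57031379460578 27.14705436447207 12.490686488102867 8.720943226963987
blue [0.4458 0.3327] 156.37447571426804 23.071716073961873
f2,f3 at that 20.68578580887693 10.41448673587082 512.1411764705883
yel top [0.4476 0.3358] 11.966903327779914
yel side [0.4446 0.3359] 3.366541073945918
all [0.4465 0.3349] 156.14758206033488 70.13580780809212 26.83126681958344 13.186449656115169 8.465820838139177
```

```bash
cat > ov.py <<'E'
from fit2 import *
def ov(n,img,polys,roi,name):
    x,y,w,h=roi; s=min(800/w,600/h); o=cv2.resize(img[y:y+h,x:x+w],None,fx=s,fy=s,interpolation=cv2.INTER_NEAREST)
    for P,c in polys:
        uv=((pix(n,P)-[x,y]+.5)*s-.5).astype(np.float32)
        cv2.polylines(o,[np.int32(cv2.convexHull(uv))],True,c,1)
    cv2.imwrite(f"pics/{name}.png",o)
E
python3 - <<'E'
from ov import *
p=np.array([.4463,.3340,np.radians(156.5)])
W=lambda P:P@Rz(p[2]).T+[p[0],p[1],0]
base=box(-.06,.06,-.06,.06,0,.006)@Ry.T+[-.07,0,.067]
L=[(W(T),(0,0,255)),(W(Gp),(0,255,0)),(W(Gp[Gp[:,2]>.15]),(255,255,0)),(W(base),(0,255,255)),(W(box(-.01,.01,-.11,.11,0,.135)),(255,0,255))]
ov("top",im,L,(100,150,95,72),"ov1"); ov("side",im2,L,(150,100,100,80),"ov2")
E
```

```text
(no output)
```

View pics/ov1.png

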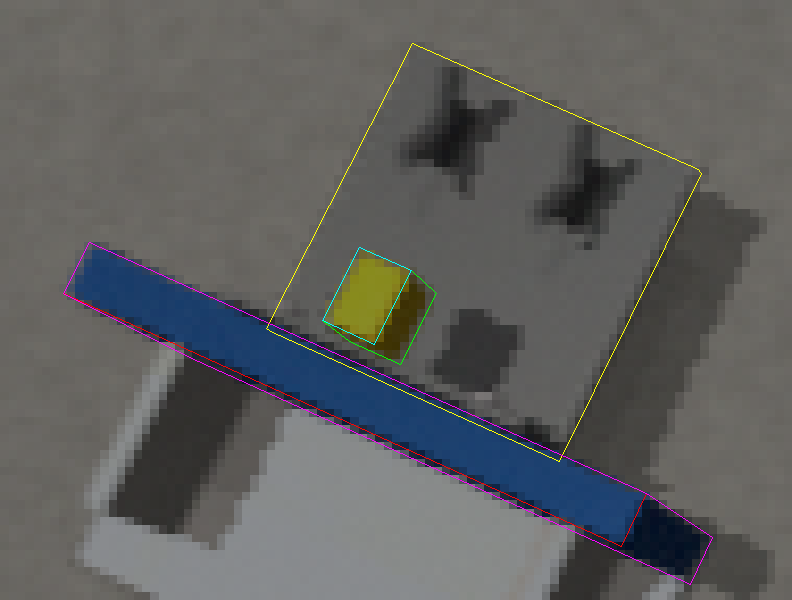

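View pics/ov2.png

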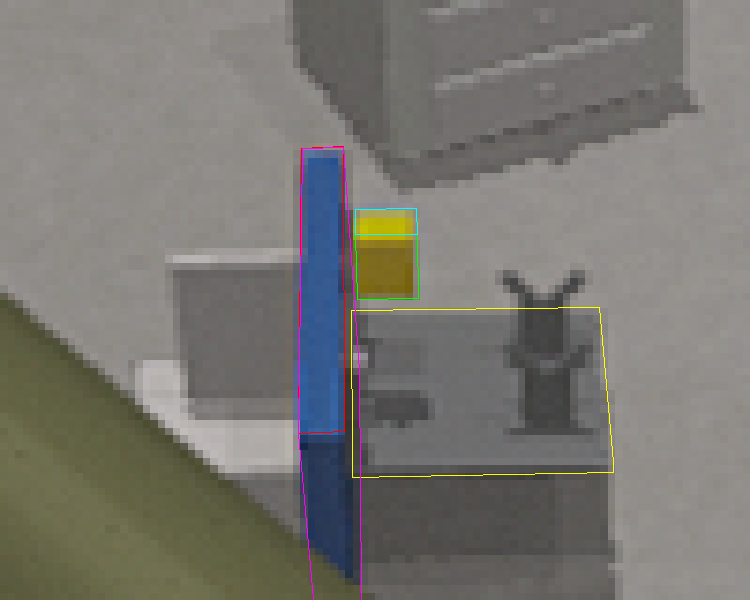

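```bash
python3 - <<'E'
from h import *
im=cv2.imread("pics/top0.png"); g=cv2.cvtColor(im,cv2.COLOR_BGR2GRAY).astype(float)
crop("top",0,30,130,60,"e1");crop("top",190,30,130,60,"e2")
for x in [20,25,30,188,195,230,240,245,330,340,350,380,430,460,490,500,505]:
    col=g[35:70,x-1:x+2].mean(1); d=np.gradient(col); i=np.argmax(abs(d)); 
    w=abs(d[max(i-2,0):i+3]); print(x,35+max(i-2,0)+(w*np.arange(len(w))).sum()/w.sum(),round(d[i],1))
E
```

```text
e1 scale 6.153846153846154
e2 scale 6.153846153846154
20 50.68518518518518 -18.3
25 50.77403846153846 -15.3
30 50.702564102564104 -15.3
188 53.541850220264315 17.5
195 68.3595166163142 -28.0
230 50.271844660194176 -14.2
240 50.213592233009706 -15.0
245 50.17289719626168 -15.5
330 49.82383419689119 -15.5
340 49.553333333333335 -12.2
350 49.365591397849464 -14.7
380 49.72972972972973 -3.0
430 35.346055979643765 86.3
460 49.65625 -17.2
490 49.52459016393443 -15.2
500 49.60765550239235 -17.3
505 49.91616766467066 -11.2
```

```bash
python3 - <<'E'
from fit2 import *
hs=lambda m:np.argwhere(m)[:,::-1].mean(0)
c=im.astype(int); g=(c[...,1]-np.maximum(c[...,0],c[...,2])>40); g[:140]=0; g[225:]=0
cn=max(cv2.findContours(g.astype(np.uint8),0,1)[0],key=cv2.contourArea); print("padell",cv2.fitEllipse(cn))
e=cv2.fitEllipse(cn); Pc=ray("top",cn[:,0],.004); x0=Pc.mean(0)
A=np.c_[2*Pc[:,:2],np.ones(len(Pc))]; s=np.linalg.lstsq(A,(Pc[:,:2]**2).sum(1),rcond=None)[0]; print("pad",s[:2],np.sqrt(s[2]+s[0]**2+s[1]**2))
o=((c[...,2]-c[...,0]>60)&(c[...,1]-c[...,0]<0.75*(c[...,2]-c[...,0])));o[:190]=0;o[225:]=0;o[:,:310]=0;o[:,365:]=0
w=(c.min(2)>120); w[:190]=0; w[225:]=0; w[:,:310]=0; w[:,365:]=0
print(o.sum(),w.sum(),hs(w),hs(o))
m=o|w; pts=np.argwhere(m)[:,::-1]; X=ray("top",pts,.010)[:,:2]
mu=X.mean(0); u,sv,vt=np.linalg.svd(X-mu); d=vt[0]; d*=np.sign(d[1]); t=(X-mu)@d
print("syr",mu,np.degrees(np.arctan2(d[1],d[0])),t.min(),t.max(),"mid", mu+d*((t.min()+t.max())/2-.0015))
b=np.argwhere(w)[:,::-1]; print("white mid",ray("top",b,.010).mean(0), ray("top",b,.01)@np.r_[d,0]@np.ones(1) if 0 else "")
k,v=0,0
for n,r,I in(("top",r2,im),("side",r3,im2)):
    mm=mask_yel(I,r); yy,xx=np.mgrid[:mm.shape[0],:mm.shape[1]]; print(n,"yel",(mm*xx).sum()/mm.sum()+r[0],(mm*yy).sum()/mm.sum()+r[1])
for P in([.4463,.334,156.5],):
    W=Gp@Rz(np.radians(P[2])).T+[P[0],P[1],0]; print("grip centre",W.mean(0))
E
```

```text
padell ((258.5185546875, 182.52386474609375), (73.99859619140625, 75.14655303955078), 90.3216552734375)
pad [ 0.5184 -0.0073] 0.12243215127597065
59 65 [340.2308 207.7846] [333.9322 206.2712]
syr [ 0.4373 -0.2588] 74.30960373638834 -0.06545658895057403 0.06269415396366854 mid [ 0.4365 -0.2615]
white mid [ 0.4351 -0.2683  0.01  ] 
top yel 144.4211879660581 185.83851889946
side yel 200.6331856228459 133.25603151157065
grip centre [0.4743 0.3218 0.1502]
```

>>> move_arm(
  commands=[
    [0.085, 0.03, 0.03, 0.05, 1],
    [0.085, 0.06, 0.08, 0.08, 2],
    [0.085, 0.1, 0.13, 0.08, 3.2],
    [0.085, 0.14, 0.18, 0.08, 4.4],
    [0.085, 0.18, 0.23, 0.08, 5.6],
    [0.085, 0.22, 0.28, 0.08, 6.8],
    [0.085, 0.26, 0.33, 0.08, 8],
    [0.085, 0.3, 0.38, 0.08, 9.2],
    [0.085, 0.33, 0.43, 0.08, 10.4],
    [0.085, 0.35, 0.48, 0.08, 11.6],
  ],
)

```text
time_s: 2.35
tool_pos: [0.5462, -0.1395, 0.3254]
ee_rot: [[-0.352, 0.936, 0.001], [0.936, 0.352, -0.0], [-0.0, 0.001, -1.0]]
wrist_force: [0.9, 0.5, -0.3]
width: 0.995
```

>>> move_arm(
  commands=[
    [0.085, 0.0, 0.05, 0, 0.7],
    [0.085, 0.0, 0.1, 0, 1.4],
    [0.085, 0.0, 0.15, 0, 2.1],
    [0.085, 0.0, 0.2, 0, 2.8],
    [0.085, -0.01, 0.25, 0, 3.5],
    [0.085, -0.02, 0.3, 0, 4.2],
    [0.085, -0.04, 0.35, 0, 4.9],
    [0.085, -0.055, 0.4, 0, 5.7],
    [0.085, -0.07, 0.44, -0.02, 5.72],
    [0.085, -0.072, 0.462, -0.065, 5.72],
  ],
)

```text
time_s: 3.6
tool_pos: [0.4725, 0.3248, 0.262]
ee_rot: [[-0.916, 0.402, 0.005], [0.402, 0.916, 0.003], [-0.003, 0.005, -1.0]]
wrist_force: [-0.0, -0.1, 0.6]
width: 0.996
```

```bash
python3 - <<'E'
from h import *
for n in("side","top"):
    im=read_camera(n); cv2.imwrite(f"pics/{n}1.png",im)
crop("side",120,60,160,120,"s1",im=cv2.imread("pics/side1.png"))
crop("top",80,120,160,120,"t1",im=cv2.imread("pics/top1.png"))
s=env.sense();print(s["tool_pos"],s["qpos"],np.degrees(np.arctan2(s["ee_rot"][1][1],s["ee_rot"][0][1])))
E
```

```text
s1 scale 5.0
t1 scale 5.0
[0.4697 0.3221 0.2563] [ 10.6995  15.664  -56.2888  92.1465  13.0097  79.6469  19.3409] 66.38350918545245
```

View pics/s1.png

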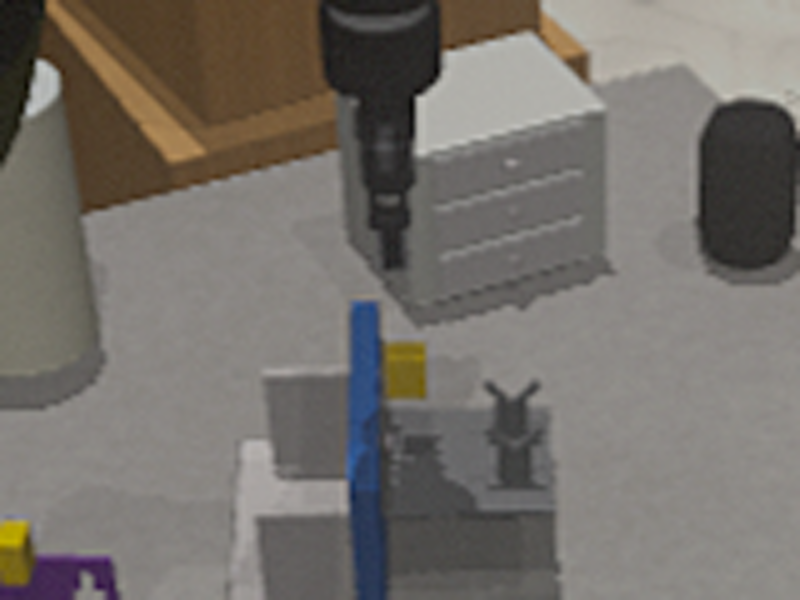

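View pics/t1.png

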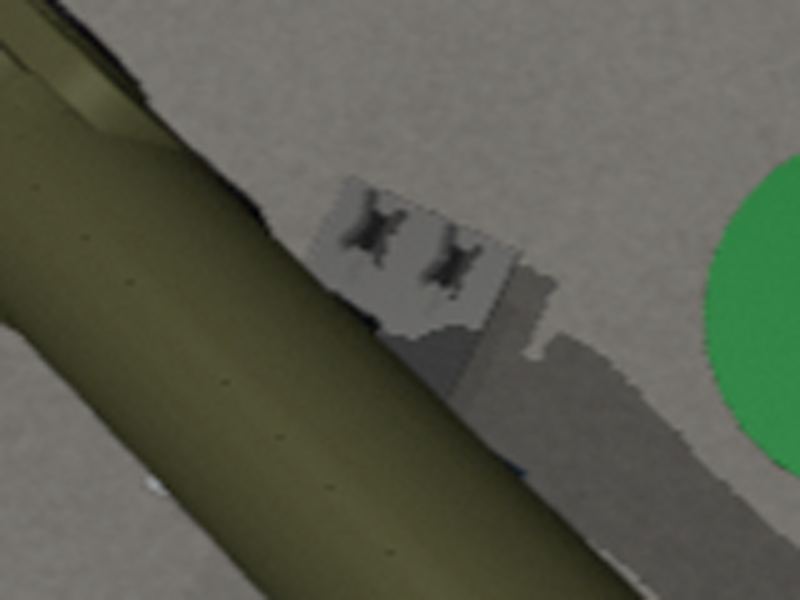

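```bash
python3 - <<'E'
from h import *
im=read_camera("side"); cv2.imwrite("pics/side2.png",im)
s=env.sense();print(s["tool_pos"],s["dq"]); p=np.array(s["tool_pos"])
for dz in(-.014,-.001,.005,.054): print(dz,pix("side",p+[0,0,dz]))
x,y,w,h=175,90,60,50
o=cv2.resize(im[y:y+h,x:x+w],None,fx=12,fy=12,interpolation=cv2.INTER_NEAREST)
for q in np.linspace(-.014,.05,5):
    u=(pix("side",p+[0,0,q])[0]-[x,y]+.5)*12; cv2.circle(o,tuple(int(v) for v in u),3,(0,0,255),-1)
for zz in np.linspace(.13,.17,3):
    u=(pix("side",[.474,.3225,zz])[0]-[x,y]+.5)*12; cv2.circle(o,tuple(int(v) for v in u),3,(255,0,255),-1)
cv2.imwrite("pics/s2.png",o)
E
```

```text
[0.4716 0.321  0.2586] [ 2.013  -1.8775  0.9068 -3.5938  0.1175  0.8279  0.5968]
-0.014 [[199.0829 110.403 ]]
-0.001 [[198.8683 107.0355]]
0.005 [[198.7684 105.4688]]
0.054 [[197.9335  92.3699]]
```

View pics/s2.png

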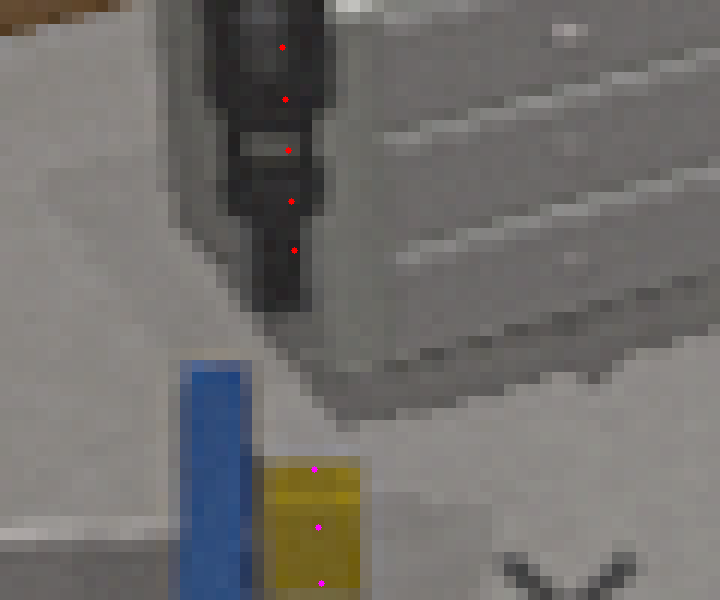

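```bash
python3 - <<'E'
from h import *
im=cv2.imread("pics/side2.png")
s=env.sense();p=np.array(s["tool_pos"]);yv=np.array(s["ee_rot"])[:,1];xv=np.array(s["ee_rot"])[:,0]
for off in(-.0425,-.057):
  for e in(-.011,0,.011):
    print(off,e,[((pix("side",p+off*yv+e*xv+[0,0,q])[0]-[175,90]+.5)*12).round() for q in(-.001,.02)])
E
```

```text
-0.0425 -0.011 [array([334., 296.]), array([330., 229.])]
-0.0425 0 [array([293., 297.]), array([288., 230.])]
-0.0425 0.011 [array([252., 298.]), array([247., 232.])]
-0.057 -0.011 [array([334., 326.]), array([330., 259.])]
-0.057 0 [array([293., 328.]), array([289., 261.])]
-0.057 0.011 [array([251., 329.]), array([247., 262.])]
```

>>> move_arm(
  commands=[
    [0.085, 0.001, 0, 0, 0],
    [0.085, 0.001, 0, -0.03, 0],
    [0.085, 0.001, 0, -0.06, 0],
    [0.085, 0.001, 0, -0.09, 0],
    [0.085, 0.001, 0, -0.112, 0],
    [0.085, 0.001, 0, -0.112, 0],
    [0.085, 0.001, 0, -0.112, 0],
    [0.085, 0.001, 0, -0.112, 0],
  ],
)

```text
time_s: 4.75
tool_pos: [0.4752, 0.3213, 0.15]
ee_rot: [[-0.914, 0.406, 0.003], [0.406, 0.914, 0.001], [-0.002, 0.002, -1.0]]
wrist_force: [0.3, 0.1, 0.4]
width: 0.995
```

```bash
cat > look.py <<'E'
from h import *
import sys
n,x,y,w,h,name=sys.argv[1],*map(int,sys.argv[2:6]),sys.argv[6]
im=read_camera(n); cv2.imwrite(f"pics/full_{name}.png",im); s=min(800/w,600/h)
cv2.imwrite(f"pics/{name}.png",cv2.resize(im[y:y+h,x:x+w],None,fx=s,fy=s,interpolation=cv2.INTER_NEAREST)); print("scale",s)
s=env.sense(); print(s["time_s"],s["tool_pos"],s["wrist_force"],s["width"],np.degrees(np.arctan2(s["ee_rot"][1][1],s["ee_rot"][0][1])))
E
python3 look.py side 175 90 66 50 s3
```

```text
scale 12.0
4.8 [0.475  0.3212 0.1497] [ 0.6995 -0.6772 -0.4014] 0.995982159794958 66.05416255282222
```

View pics/s3.png

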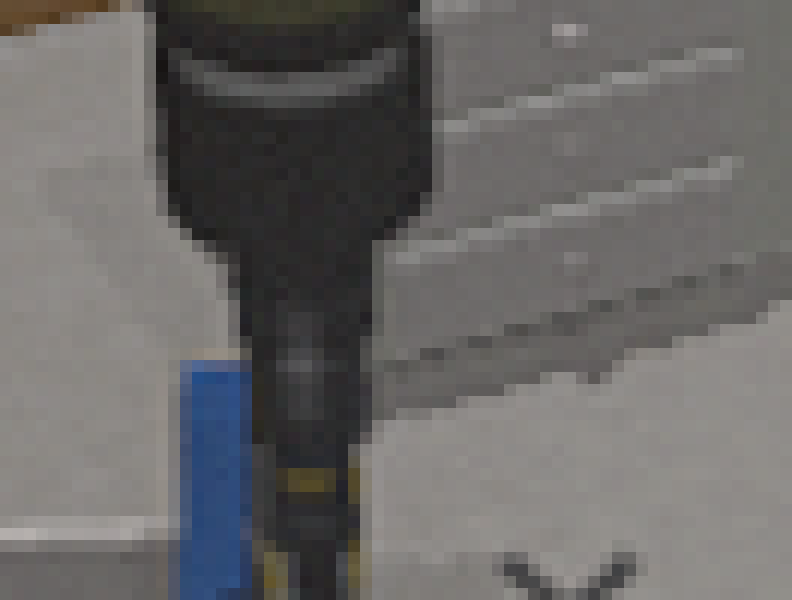

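>>> move_arm(
  commands=[
    [0.05, 0, 0, 0, 0],
    [0.03, 0, 0, 0, 0],
    [0.015, 0, 0, 0, 0],
    [0.015, 0, 0, 0, 0],
  ],
)

```text
time_s: 5.3
tool_pos: [0.4743, 0.3214, 0.1485]
ee_rot: [[-0.914, 0.405, 0.001], [0.405, 0.914, 0.001], [-0.0, 0.001, -1.0]]
wrist_force: [-0.3, 1.2, 0.1]
width: 0.224
```

>>> move_arm(
  commands=[
    [0.0, 0, 0, 0, 0],
    [0.0, 0, 0, 0, 0],
    [0.0, 0, 0, 0, 0],
    [0.0, 0, 0, 0, 0],
  ],
)

```text
time_s: 5.8
tool_pos: [0.4743, 0.3213, 0.1485]
ee_rot: [[-0.914, 0.405, 0.001], [0.405, 0.914, 0.001], [-0.0, 0.001, -1.0]]
wrist_force: [1.5, 1.5, 1.0]
width: 0.224
```

```bash
python3 look.py side 150 80 100 75 s4
```

```text
scale 8.0
5.85 [0.4743 0.3213 0.1485] [0.5828 2.0903 0.9374] 0.22663186632475144 66.09355025123365
```

View pics/s4.png

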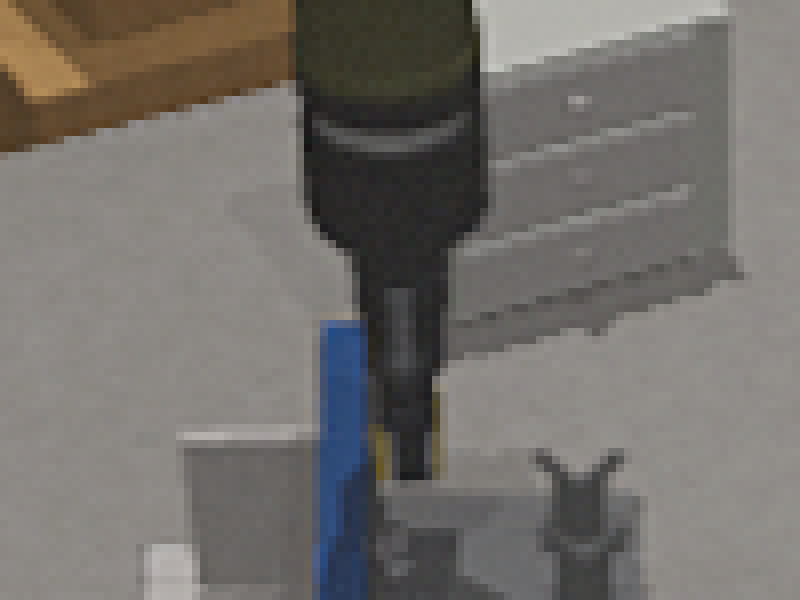

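>>> move_arm(
  commands=[
    [0.0, 0, 0, 0.005, 0],
    [0.0, 0, 0, 0.01, 0],
    [0.0, 0, 0, 0.015, 0],
    [0.0, 0, 0, 0.02, 0],
    [0.0, 0, 0, 0.026, 0],
    [0.0, 0, 0, 0.026, 0],
    [0.0, 0, 0, 0.026, 0],
  ],
)

```text
time_s: 6.72
tool_pos: [0.4742, 0.3209, 0.1744]
ee_rot: [[-0.914, 0.405, 0.0], [0.405, 0.914, -0.0], [-0.0, 0.0, -1.0]]
wrist_force: [0.8, -0.4, -3.3]
width: 0.225
```

```bash
python3 look.py side 150 80 100 75 s5
```

```text
scale 8.0
6.775 [0.4742 0.3209 0.1743] [-0.4048 -0.2849 -3.5748] 0.22662633118934988 66.07769222828345
```

View pics/s5.png

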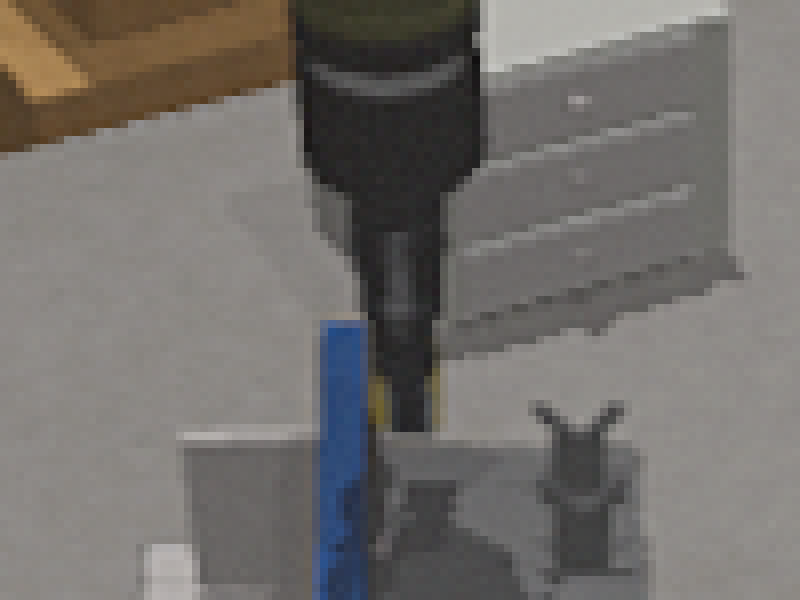

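>>> move_arm(
  commands=[
    [0.0, 0.005, -0.002, 2.6e-11, 0],
    [0.0, 0.009, -0.004, 0, 0],
    [0.0, 0.014, -0.006, 0, 0],
    [0.0, 0.018, -0.008, 0, 0],
    [0.0, 0.023, -0.01, 0, 0],
    [0.0, 0.028, -0.012, 0, 0],
    [0.0, 0.037, -0.016, 0, 0],
    [0.0, 0.046, -0.02, 0, 0],
    [0.0, 0.046, -0.02, 0, 0],
  ],
)

```text
time_s: 7.9
tool_pos: [0.5214, 0.2999, 0.1741]
ee_rot: [[-0.913, 0.407, 0.0], [0.407, 0.913, -0.0], [-0.0, -0.0, -1.0]]
wrist_force: [-0.5, -0.3, -4.2]
width: 0.224
```

```bash
python3 look.py side 150 80 120 90 s6
```

```text
scale 6.666666666666667
7.95 [0.5205 0.3006 0.1742] [-0.1455  0.0713 -2.3778] 0.22937431545181725 66.01968510038716
```

View pics/s6.png

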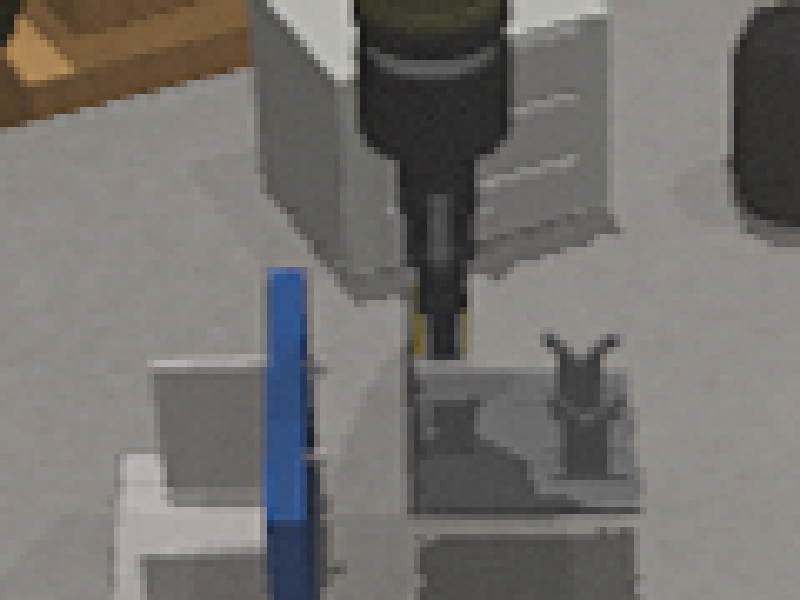

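>>> move_arm(
  commands=[
    [0.0, -0.002, -0.01, 0, 0],
    [0.0, -0.006, -0.035, 0, 0],
    [0.0, -0.011, -0.075, 0, 0],
    [0.0, -0.017, -0.12, 0, 0],
    [0.0, -0.023, -0.165, 0, 0],
    [0.0, -0.029, -0.21, 0, 0],
    [0.0, -0.034, -0.25, 0, 0],
    [0.0, -0.038, -0.28, 0, 0],
    [0.0, -0.04, -0.2925, 0, 0],
    [0.0, -0.04, -0.2925, 0, 0],
  ],
)

```text
time_s: 9.2
tool_pos: [0.4799, 0.0083, 0.1744]
ee_rot: [[-0.914, 0.406, 0.0], [0.406, 0.914, -0.0], [-0.0, -0.0, -1.0]]
wrist_force: [-0.2, 1.1, -3.8]
width: 0.227
```

>>> move_arm(
  commands=[
    [0.0, 0, 0, -0.02, 0],
    [0.0, 0, 0, -0.04, 0],
    [0.0, 0, 0, -0.055, 0],
    [0.0, 0, 0, -0.065, 0],
    [0.0, 0, 0, -0.07, 0],
    [0.0, 0, 0, -0.07, 0],
    [0.0, 0, 0, -0.07, 0],
  ],
)

```text
time_s: 10.07
tool_pos: [0.4806, 0.0085, 0.1049]
ee_rot: [[-0.914, 0.406, 0.001], [0.406, 0.914, -0.0], [-0.001, 0.0, -1.0]]
wrist_force: [-0.2, 0.3, -3.7]
width: 0.224
```

```bash
python3 look.py side 190 140 130 97 s7; python3 look.py top 200 120 130 97 t7
```

```text
scale 6.153846153846154
10.125 [0.4806 0.0084 0.1049] [ 0.988  -0.1602 -3.9809] 0.22429613575608745 66.07618471041303
scale 6.153846153846154
10.175 [0.4806 0.0084 0.1049] [-0.3232  0.1071 -3.9013] 0.22497671454724086 66.07193274919102
```

View pics/s7.png

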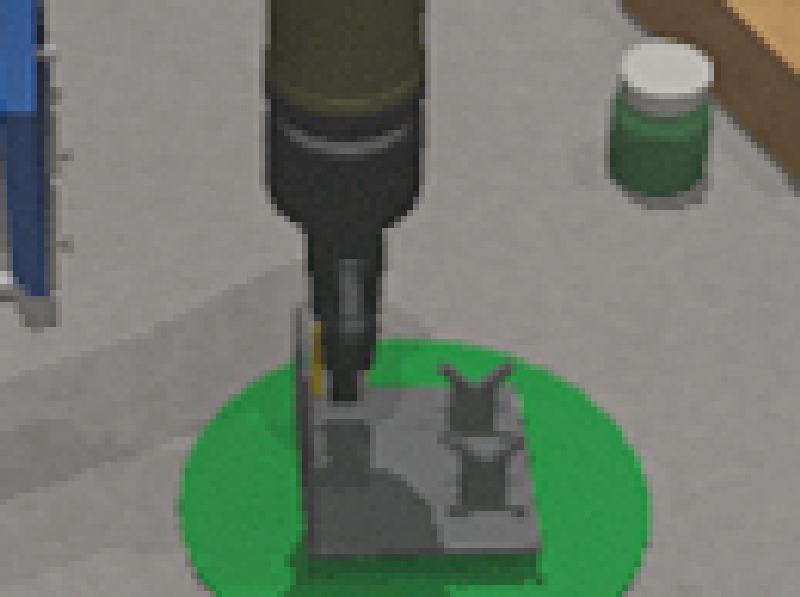

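View pics/t7.png

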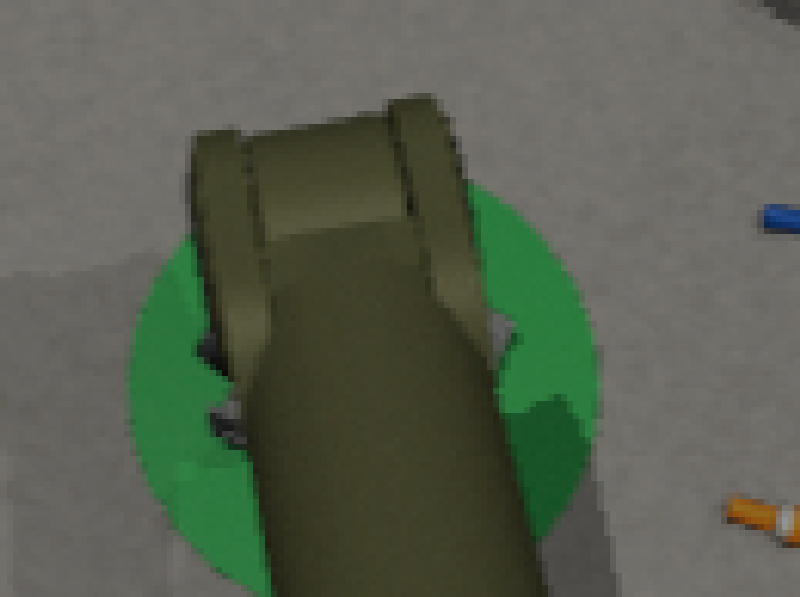

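>>> move_arm(
  commands=[
    [0.0, 0, 0, -0.005, 0],
    [0.0, 0, 0, -0.01, 0],
    [0.0, 0, 0, -0.014, 0],
    [0.0, 0, 0, -0.014, 0],
  ],
)

```text
time_s: 10.68
tool_pos: [0.4797, 0.0085, 0.0898]
ee_rot: [[-0.914, 0.405, -0.001], [0.405, 0.914, 0.0], [0.001, -0.0, -1.0]]
wrist_force: [0.1, 0.3, -3.6]
width: 0.219
```

>>> move_arm(
  commands=[
    [0.0, 0, 0, -0.002, 0],
    [0.0, 0, 0, -0.003, 0],
    [0.0, 0, 0, -0.003, 0],
  ],
)

```text
time_s: 11.05
tool_pos: [0.4802, 0.0084, 0.0873]
ee_rot: [[-0.914, 0.405, 0.0], [0.405, 0.914, 0.0], [-0.0, 0.0, -1.0]]
wrist_force: [0.7, -0.6, -3.6]
width: 0.226
```

>>> move_arm(
  commands=[
    [0.0, 0, 0, -0.001, 0],
    [0.0, 0, 0, -0.0015, 0],
    [0.0, 0, 0, -0.0015, 0],
  ],
)

```text
time_s: 11.42
tool_pos: [0.4802, 0.0086, 0.0865]
ee_rot: [[-0.914, 0.405, 0.0], [0.405, 0.914, -0.0], [-0.0, -0.0, -1.0]]
wrist_force: [-4.4, 0.2, 5.3]
width: 0.223
```

```bash
python3 look.py side 220 180 80 60 s8
```

```text
scale 10.0
11.475 [0.4802 0.0087 0.0865] [-3.9046  0.7638  6.1218] 0.22710547240106968 66.09152359325839
```

View pics/s8.png

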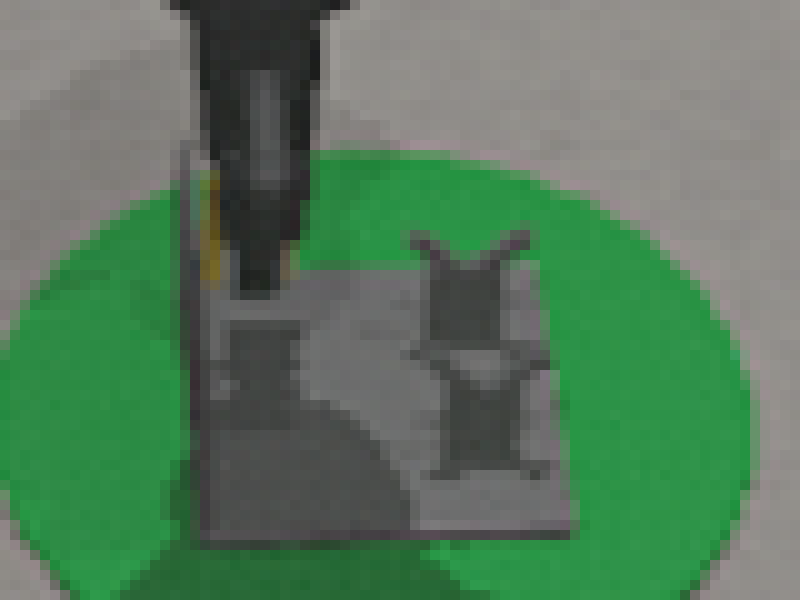

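>>> move_arm(
  commands=[
    [0.0, 0, 0, -0.001, 0],
    [0.0, 0, 0, -0.001, 0],
  ],
)

```text
time_s: 11.72
tool_pos: [0.4803, 0.0089, 0.0858]
ee_rot: [[-0.914, 0.405, 0.0], [0.405, 0.914, -0.0], [-0.0, -0.0, -1.0]]
wrist_force: [-5.8, 1.3, 7.2]
width: 0.226
```

Seated with a light push; release slowly.

>>> move_arm(
  commands=[
    [0.018, 0, 0, 0, 0],
    [0.021, 0, 0, 0, 0],
    [0.025, 0, 0, 0, 0],
    [0.035, 0, 0, 0, 0],
    [0.05, 0, 0, 0, 0],
    [0.06, 0, 0, 0, 0],
    [0.06, 0, 0, 0, 0],
  ],
)

```text
time_s: 12.6
tool_pos: [0.4802, 0.0084, 0.0848]
ee_rot: [[-0.914, 0.405, 0.0], [0.405, 0.914, 0.0], [-0.0, 0.0, -1.0]]
wrist_force: [-0.4, -0.1, 0.3]
width: 0.701
```

```bash
python3 look.py side 220 180 80 60 s9
```

```text
scale 10.0
12.65 [0.4802 0.0084 0.0848] [ 0.7099 -0.5668  0.4842] 0.703423824131945 66.07936248841207
```

View pics/s9.png

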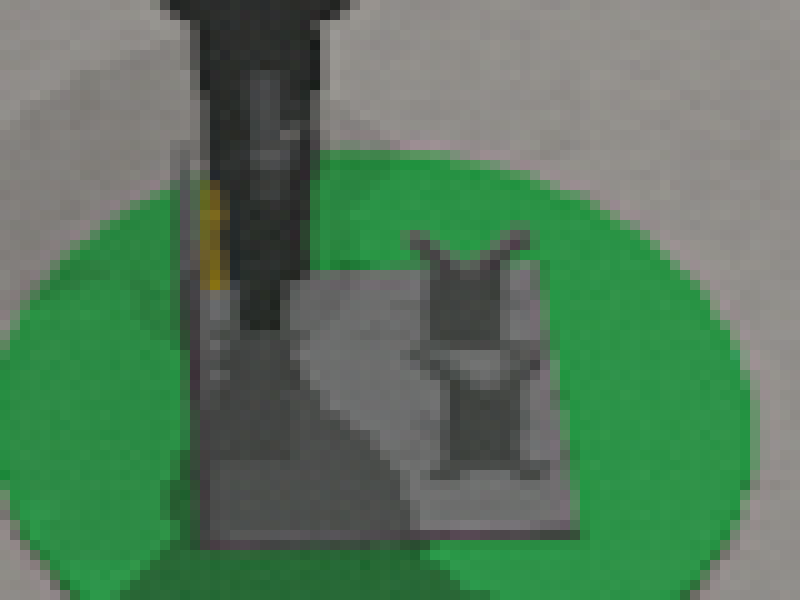

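>>> move_arm(
  commands=[
    [0.06, 0, 0, 0.02, 0],
    [0.06, 0, 0, 0.05, 0],
    [0.07, 0, 0, 0.09, 0],
    [0.085, 0, -0.02, 0.14, -1],
    [0.085, -0.01, -0.06, 0.17, -2.3],
    [0.085, -0.015, -0.1, 0.18, -3.6],
    [0.085, -0.02, -0.14, 0.18, -4.9],
    [0.085, -0.03, -0.18, 0.18, -6.2],
    [0.085, -0.035, -0.22, 0.17, -7.5],
    [0.085, -0.044, -0.26, 0.15, -8.8],
  ],
)

```text
time_s: 13.9
tool_pos: [0.4365, -0.2531, 0.2353]
ee_rot: [[0.081, 0.997, 0.002], [0.997, -0.081, -0.002], [-0.001, 0.002, -1.0]]
wrist_force: [0.0, -0.1, 0.7]
width: 0.994
```

>>> move_arm(
  commands=[
    [0.085, 0, -0.012, -0.04, -1.2],
    [0.085, 0, -0.012, -0.08, -1.4],
    [0.085, 0, -0.012, -0.1, -1.4],
    [0.085, 0, -0.012, -0.1, -1.4],
  ],
)

```text
time_s: 14.4
tool_pos: [0.435, -0.2628, 0.1332]
ee_rot: [[0.267, 0.964, -0.003], [0.964, -0.267, 0.002], [0.002, -0.003, -1.0]]
wrist_force: [0.2, -0.1, -0.0]
width: 0.996
```

```bash
python3 look.py side 200 160 160 120 s10; python3 look.py top 200 120 176 132 t10
```

```text
scale 5.0
14.45 [ 0.436  -0.2633  0.1347] [-0.5702  0.3756 -0.4658] 0.9950899635765995 -15.501984313218953
scale 4.545454545454546
14.5 [ 0.4366 -0.2637  0.1356] [0.4494 0.5329 0.2406] 0.9922015417769657 -15.508563834644729
```

View pics/s10.png

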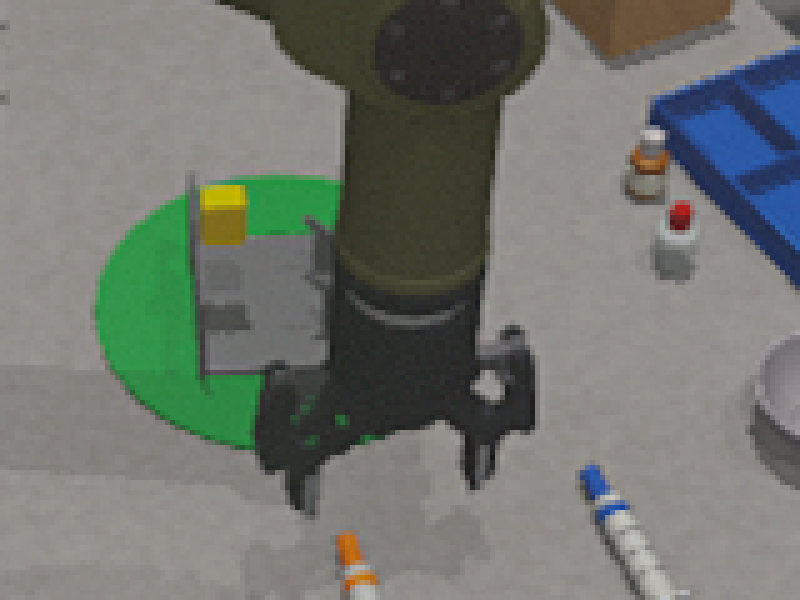

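View pics/t10.png

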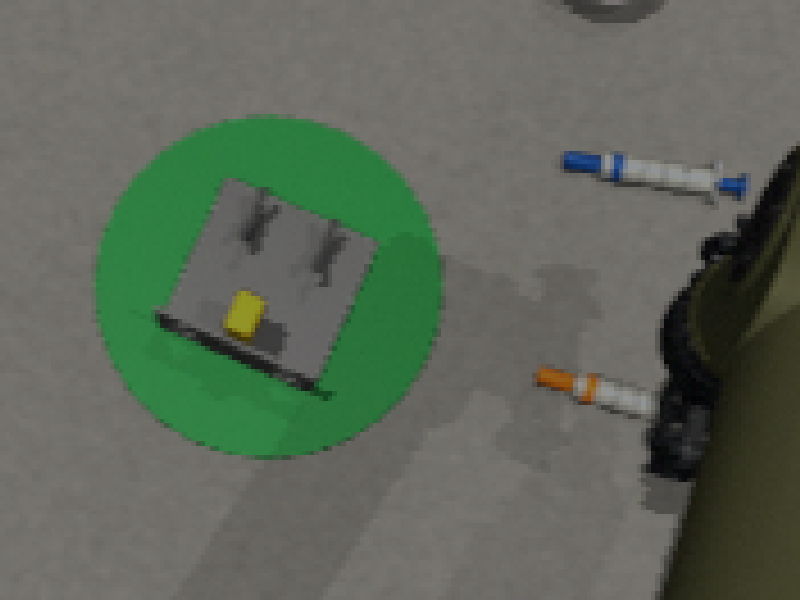

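>>> move_arm(
  commands=[
    [0.06, 0, 0, -0.03, 0],
    [0.06, 0, 0, -0.06, 0],
    [0.06, 0, 0, -0.085, 0],
    [0.06, 0, 0, -0.1, 0],
    [0.06, 0, 0, -0.11, 0],
    [0.06, 0, 0, -0.117, 0],
    [0.06, 0, 0, -0.117, 0],
  ],
)

```text
time_s: 15.38
tool_pos: [0.4363, -0.2636, 0.0179]
ee_rot: [[0.267, 0.964, 0.0], [0.964, -0.267, -0.0], [-0.0, 0.0, -1.0]]
wrist_force: [0.3, -0.4, -0.4]
width: 0.703
```

```bash
python3 look.py side 230 220 120 90 s11
cat > rackfit.py <<'E'
from fit2 import *
import sys
# rack silhouette fit
I=cv2.imread(sys.argv[1]); roi=(222,146,76,76); x,y,w,h=roi; c=I[y:y+h,x:x+w].astype(float)
ng=np.clip(1-(c[...,1]-np.maximum(c[...,0],c[...,2])-8)/30,0,1)
yy,xx=np.mgrid[y:y+h,x:x+w]; out=np.hypot(xx-258.5,yy-182.5)>33; ng[out]=0
ye=mask_yel(I,roi); 
P=[box(-.06,.06,-.06,.06,0,.006),box(.056,.06,-.06,.06,0,.066),G]
W=lambda Q,p:Q@Rz(p[2]).T+[p[0],p[1],.004]
fy=lambda p:((soft("top",[W(G,p)],roi)-ye)**2).sum()
fa=lambda p:((soft("top",[W(q,p) for q in P],roi)-np.maximum(ng,ye))**2).sum()
p0=[.5186,-.0087,np.radians(156.1)]
r=fitmin(fa,p0,[.004,.004,.03]); print("sil",r.x[:2],np.degrees(r.x[2]),r.fun)
r2_=fitmin(lambda q:fy([*q,r.x[2]]),p0[:2],[.004,.004]); print("yel",r2_.x,r2_.fun)
for p in(r.x,np.r_[r2_.x,r.x[2]]): print("cradle",(W(np.array([[-.032,0,.05]]),p)),)
from ov import ov
p=r.x; ov("top",I,[(W(q,p),(0,0,255)) for q in P]+[(W(box(-.049,-.015,s-.003,s+.003,.053,.053),p),(255,255,0)) for s in(.027,-.027)],roi,"ovr")
E
python3 rackfit.py pics/full_t10.png
```

```text
scale 6.666666666666667
15.425 [ 0.4365 -0.2637  0.0182] [ 0.3506 -0.1743  0.7523] 0.6999228026854856 -15.515351397653493
sil [ 0.5183 -0.0079] 155.85845131307124 10.990599769319491
yel [ 0.5189 -0.0075] 5.497150668546285
cradle [[ 0.5475 -0.021   0.054 ]]
cradle [[ 0.5481 -0.0206  0.054 ]]
```

View pics/s11.png

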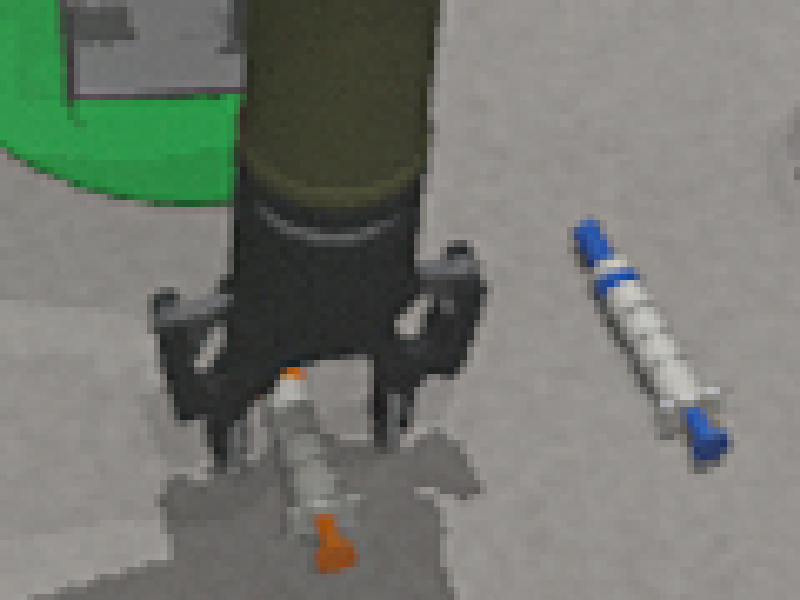

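View pics/ovr.png

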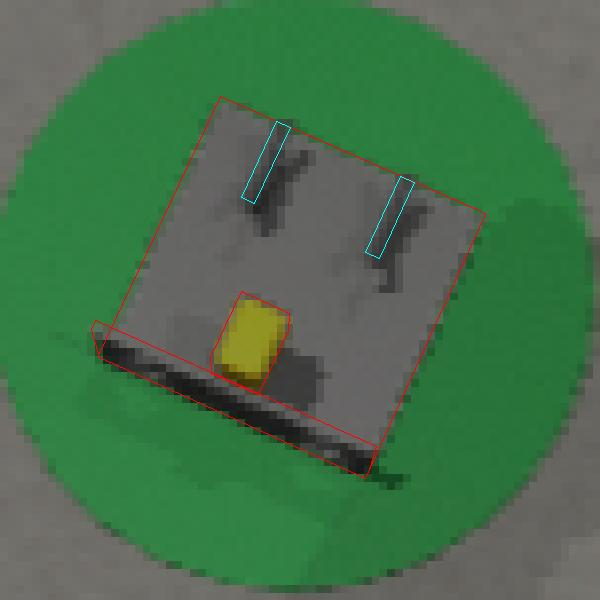

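```bash
python3 - <<'E'
import sys; sys.argv=["x","pics/full_t10.png"]
from rackfit import *
I=cv2.imread("pics/full_s9.png"); roi=(220,180,80,60); p=[.5186,-.0077,np.radians(155.9)]
L=[(W(q,p),(0,0,255)) for q in P]+[(W(box(-.049,-.015,s-.003,s+.003,.053,.053),p),(255,255,0)) for s in(.027,-.027)]+[(W(box(-.032,-.032,-.040,.040,.05,.05),p),(255,0,255))]
ov("side",I,L,roi,"ovr2")
print(-cam("top")[1].T@cam("top")[2])
# syringe refined in side/pic start
I0=im; X=W(box(-.049,-.015,-.03,.03,.053,.053),p); print(pix("top",X))
E
```

```text
sil [ 0.5183 -0.0079] 155.85845131307124 10.990599769319491
yel [ 0.5189 -0.0075] 5.497150668546285
cradle [[ 0.5475 -0.021   0.054 ]]
cradle [[ 0.5481 -0.0206  0.054 ]]
[0.2697 0.0083 1.2715]
[[256.5388 160.836 ]
 [256.5388 160.836 ]
 [273.9702 168.5351]
 [273.9702 168.5351]
 [252.0497 170.4323]
 [252.0497 170.4323]
 [269.532  178.2058]
 [269.532  178.2058]]
```

View pics/ovr2.png

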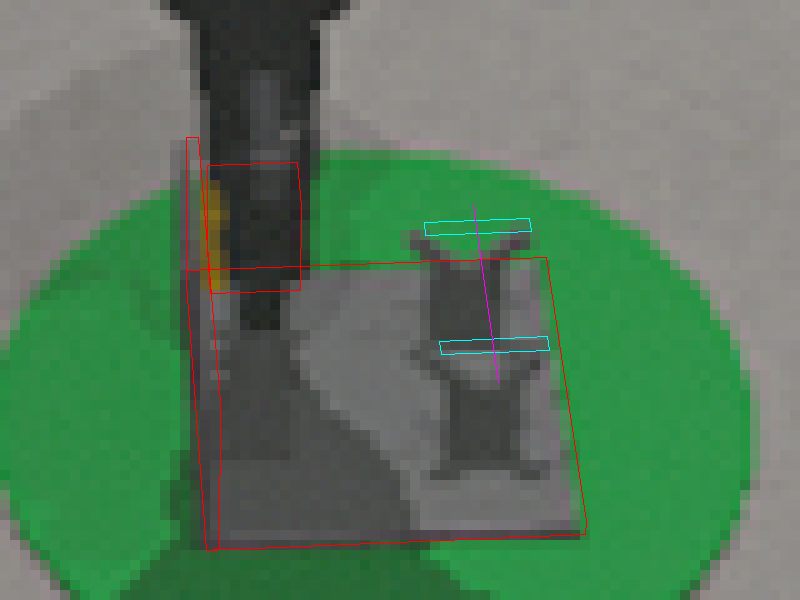

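```bash
python3 - <<'E'
from h import *
I=cv2.imread("pics/full_s11.png"); x,y,w,h=230,220,120,90; s=800/120
o=cv2.resize(I[y:y+h,x:x+w],None,fx=s,fy=s,interpolation=cv2.INTER_NEAREST)
m=np.array([.4365,-.2615,.010]); a=np.radians(74.3); d=np.array([np.cos(a),np.sin(a),0])
st=env.sense(); t=np.array(st["tool_pos"]); yv=np.array(st["ee_rot"])[:,1]
def dot(X,c):
    u=(pix("side",X)[0]-[x,y]+.5)*s; cv2.circle(o,tuple(int(v) for v in u),3,c,-1); print(u.round())
for k in(-.063,-.04,0,.04,.066): dot(m+d*k,(0,0,255))
for k in(-.03,0,.03): dot(t+yv*k+[0,0,-.004],(255,0,0))
cv2.imwrite("pics/s12.png",o)
I=cv2.imread("pics/top0.png"); x,y,w,h=300,180,80,60; s=10
o=cv2.resize(I[y:y+h,x:x+w],None,fx=s,fy=s,interpolation=cv2.INTER_NEAREST)
def dot(X,c):
    u=(pix("top",X)[0]-[x,y]+.5)*s; cv2.circle(o,tuple(int(v) for v in u),4,c,-1)
for k in(-.063,-.04,0,.04,.066): dot(m+d*k,(0,0,255))
cv2.imwrite("pics/t12.png",o)
E
```

```text
[345. 558.]
[331. 513.]
[306. 437.]
[283. 364.]
[269. 318.]
[241. 447.]
[309. 435.]
[377. 423.]
```

View pics/s12.png

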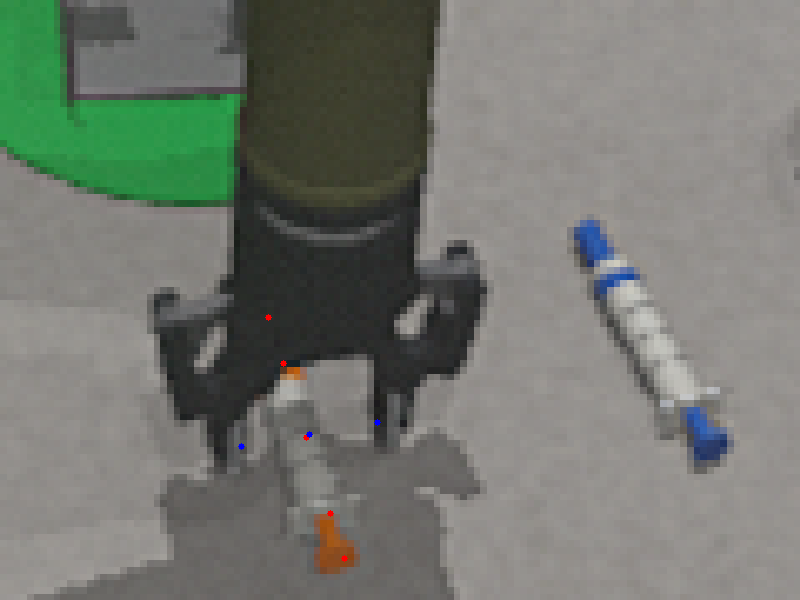

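View pics/t12.png

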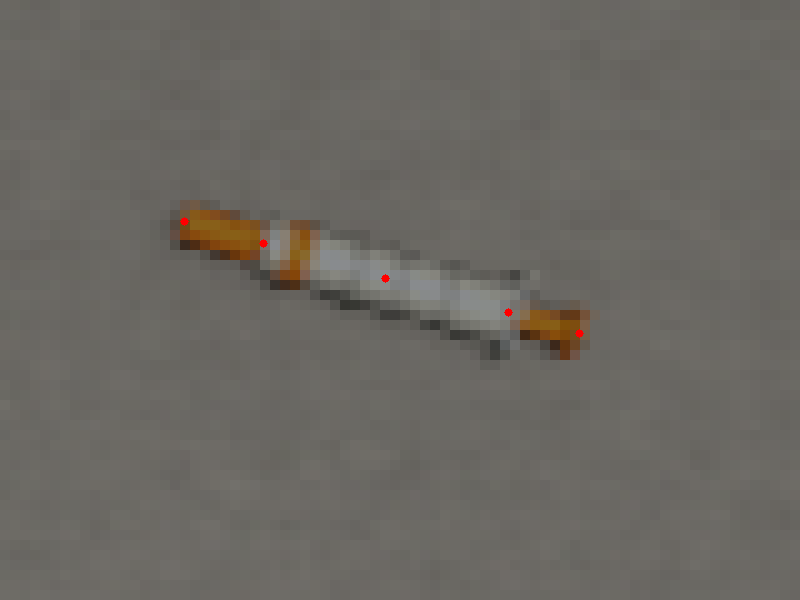

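>>> move_arm(
  commands=[
    [0.06, 0, 0.002, 0, 0],
    [0.04, 0, 0.002, 0, 0],
    [0.025, 0, 0.002, 0, 0],
    [0.01, 0, 0.002, 0, 0],
    [0.0, 0, 0.002, 0, 0],
    [0.0, 0, 0.002, 0, 0],
    [0.0, 0, 0.002, 0, 0],
  ],
)

```text
time_s: 16.3
tool_pos: [0.4364, -0.2617, 0.0183]
ee_rot: [[0.268, 0.964, 0.0], [0.964, -0.268, -0.0], [-0.0, 0.0, -1.0]]
wrist_force: [-0.6, -0.0, 5.2]
width: 0.205
```

>>> move_arm(
  commands=[
    [0.03, 0, 0, 0, 0],
    [0.03, 0, 0, 0, 0],
    [0.03, 0, 0, -0.003, 0],
    [0.03, 0, 0, -0.005, 0],
    [0.03, 0, 0, -0.005, 0],
  ],
)

```text
time_s: 16.92
tool_pos: [0.4361, -0.2615, 0.0136]
ee_rot: [[0.268, 0.964, -0.001], [0.964, -0.268, -0.0], [-0.0, -0.001, -1.0]]
wrist_force: [-2.5, 1.6, 10.5]
width: 0.35
```

>>> move_arm(
  commands=[
    [0.03, 0, 0, 0.002, 0],
    [0.015, 0, 0, 0.002, 0],
    [0.0, 0, 0, 0.002, 0],
    [0.0, 0, 0, 0.002, 0],
    [0.0, 0, 0, 0.002, 0],
  ],
)

```text
time_s: 17.55
tool_pos: [0.4364, -0.2616, 0.0151]
ee_rot: [[0.268, 0.964, 0.0], [0.964, -0.268, -0.0], [-0.0, 0.0, -1.0]]
wrist_force: [-0.4, -0.0, 5.1]
width: 0.206
```

>>> move_arm(
  commands=[
    [0.0, 0, 0, 0.005, 0],
    [0.0, 0, 0, 0.015, 0],
    [0.0, 0, 0, 0.035, 0],
    [0.0, 0, 0, 0.065, 0],
    [0.0, 0, 0, 0.085, 0],
    [0.0, 0, 0, 0.085, 0],
    [0.0, 0, 0, 0.085, 0],
  ],
)

```text
time_s: 18.42
tool_pos: [0.4356, -0.2613, 0.0992]
ee_rot: [[0.268, 0.964, -0.001], [0.964, -0.268, 0.0], [0.0, -0.001, -1.0]]
wrist_force: [-0.5, 0.5, -1.1]
width: 0.209
```

```bash
python3 look.py side 230 180 120 90 s13; python3 look.py top 300 180 80 60 t13
```

```text
scale 6.666666666666667
18.475 [ 0.4354 -0.2612  0.0989] [-0.4976 -1.2688  0.4873] 0.20551112600559665 -15.519159925106338
scale 10.0
18.525 [ 0.4354 -0.2611  0.0987] [ 0.6577  0.1911 -0.94  ] 0.20794395582384378 -15.520516179481257
```

View pics/s13.png

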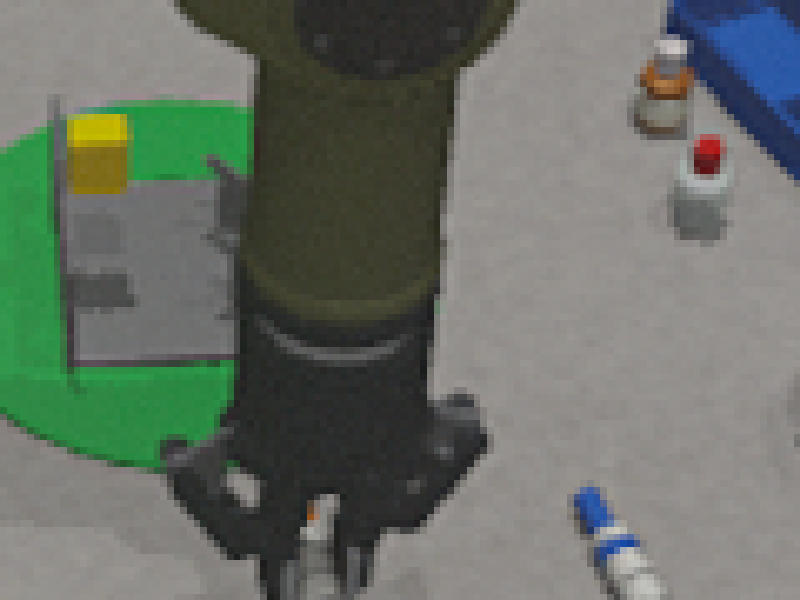

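View pics/t13.png

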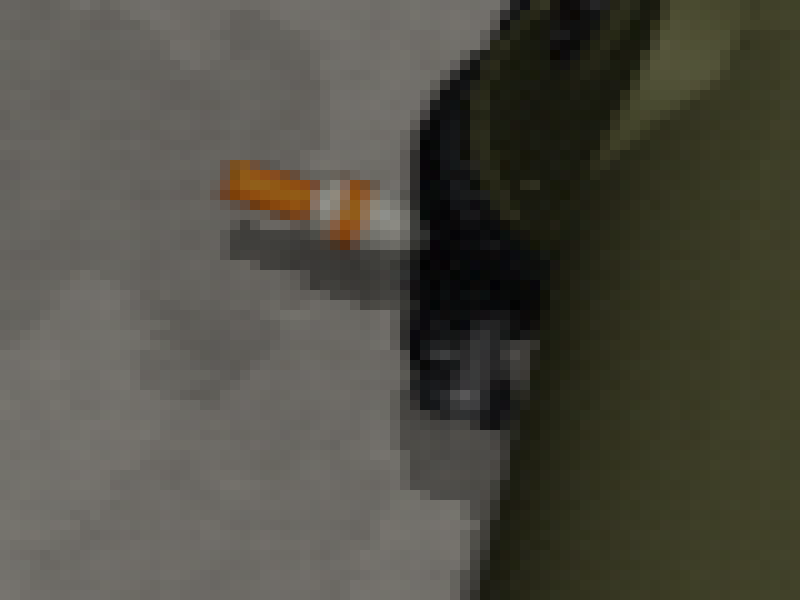

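>>> move_arm(
  commands=[
    [0.0, 0.01, 0.02, 0.03, 0],
    [0.0, 0.025, 0.05, 0.05, -0.2],
    [0.0, 0.04, 0.085, 0.05, -0.4],
    [0.0, 0.055, 0.12, 0.05, -0.6],
    [0.0, 0.07, 0.155, 0.05, -0.8],
    [0.0, 0.09, 0.19, 0.05, -1.0],
    [0.0, 0.103, 0.22, 0.05, -1.07],
    [0.0, 0.11, 0.238, 0.05, -1.07],
    [0.0, 0.1105, 0.2395, 0.05, -1.07],
    [0.0, 0.1105, 0.2395, 0.05, -1.07],
  ],
)

```text
time_s: 19.77
tool_pos: [0.5461, -0.023, 0.1491]
ee_rot: [[0.409, 0.913, -0.001], [0.913, -0.409, -0.0], [-0.001, -0.001, -1.0]]
wrist_force: [0.9, 0.2, -0.1]
width: 0.208
```

>>> move_arm(
  commands=[
    [0.0, 0, 0, -0.02, 0],
    [0.0, 0, 0, -0.04, 0],
    [0.0, 0, 0, -0.055, 0],
    [0.0, 0, 0, -0.065, 0],
    [0.0, 0, 0, -0.065, 0],
    [0.0, 0, 0, -0.065, 0],
  ],
)

```text
time_s: 20.52
tool_pos: [0.5472, -0.0219, 0.0853]
ee_rot: [[0.408, 0.913, 0.001], [0.913, -0.408, -0.0], [0.0, 0.001, -1.0]]
wrist_force: [0.4, 0.7, -0.1]
width: 0.208
```

```bash
python3 look.py side 210 150 120 90 s14; python3 look.py top 205 130 120 90 t14
```

```text
scale 6.666666666666667
20.575 [ 0.5473 -0.0219  0.0855] [-0.0272 -0.0866  1.1923] 0.21140569676344562 -24.07137321073691
scale 6.666666666666667
20.625 [ 0.5472 -0.022   0.0855] [-0.061  0.091  0.188] 0.21199342494214238 -24.078170467664318
```

View pics/s14.png

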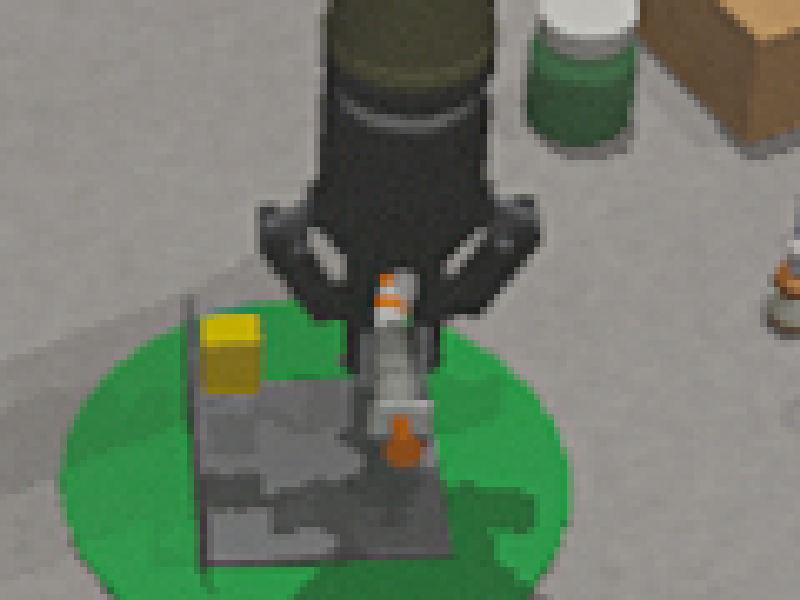

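View pics/t14.png

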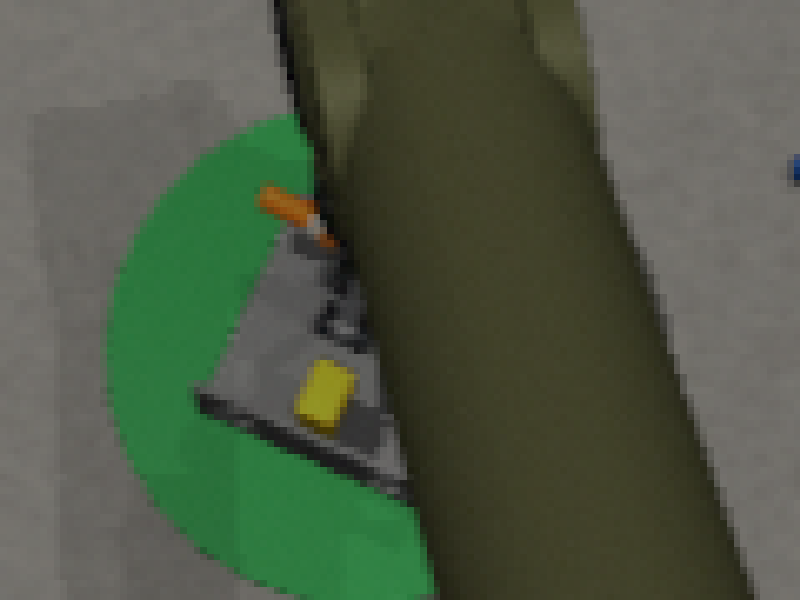

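```bash
python3 - <<'E'
from h import *
s=env.sense(); t=np.array(s["tool_pos"]); a=np.radians(65.9); d=np.array([np.cos(a),np.sin(a),0])
ax=t-[0,0,.005]
for k in(-.063,-.04,-.027,.027): print(k,((pix("side",ax+d*k)[0]-[210,150]+.5)*6.667).round(1), pix("side",np.r_[(ax+d*k)[:2],.057])[0].round(2))
E
```

```text
-0.063 [407.  452.3] [270.21 222.72]
-0.04 [401.9 416.8] [269.46 217.39]
-0.027 [399.1 397.1] [269.04 214.43]
0.027 [387.8 317.8] [267.37 202.52]
```

>>> move_arm(
  commands=[
    [0.0, 0, 0, -0.008, 0],
    [0.0, 0, 0, -0.015, 0],
    [0.0, 0, 0, -0.02, 0],
    [0.0, 0, 0, -0.024, 0],
    [0.0, 0, 0, -0.024, 0],
    [0.0, 0, 0, -0.024, 0],
  ],
)

```text
time_s: 21.38
tool_pos: [0.5468, -0.022, 0.061]
ee_rot: [[0.408, 0.913, 0.0], [0.913, -0.408, -0.0], [0.0, 0.0, -1.0]]
wrist_force: [0.9, -0.4, 0.1]
width: 0.207
```

>>> move_arm(
  commands=[
    [0.0, 0, 0, -0.001, 0],
    [0.0, 0, 0, -0.002, 0],
    [0.0, 0, 0, -0.002, 0],
  ],
)

```text
time_s: 21.75
tool_pos: [0.5469, -0.022, 0.0602]
ee_rot: [[0.408, 0.913, 0.0], [0.913, -0.408, -0.001], [-0.001, 0.0, -1.0]]
wrist_force: [-4.0, 0.2, 9.6]
width: 0.209
```

>>> move_arm(
  commands=[
    [0.0, -0.001, 0.0004, 0, 0],
    [0.0, -0.001, 0.0004, 0, 0],
  ],
)

```text
time_s: 22.0
tool_pos: [0.5458, -0.0215, 0.0592]
ee_rot: [[0.408, 0.913, 0.001], [0.913, -0.408, -0.0], [0.0, 0.001, -1.0]]
wrist_force: [-2.0, 0.2, 3.4]
width: 0.207
```

>>> move_arm(
  commands=[
    [0.018, 0, 0, 0, 0],
    [0.021, 0, 0, 0, 0],
    [0.025, 0, 0, 0, 0],
    [0.035, 0, 0, 0, 0],
    [0.045, 0, 0, 0, 0],
    [0.045, 0, 0, 0, 0],
  ],
)

```text
time_s: 22.75
tool_pos: [0.5456, -0.0217, 0.0588]
ee_rot: [[0.408, 0.913, 0.0], [0.913, -0.408, -0.0], [-0.0, 0.0, -1.0]]
wrist_force: [0.4, 0.0, -0.6]
width: 0.526
```

```bash
python3 look.py side 210 150 120 90 s15
```

```text
scale 6.666666666666667
22.8 [ 0.5457 -0.0217  0.0588] [ 0.1195 -0.8635 -0.9345] 0.5296089017402751 -24.08021898949324
```

View pics/s15.png

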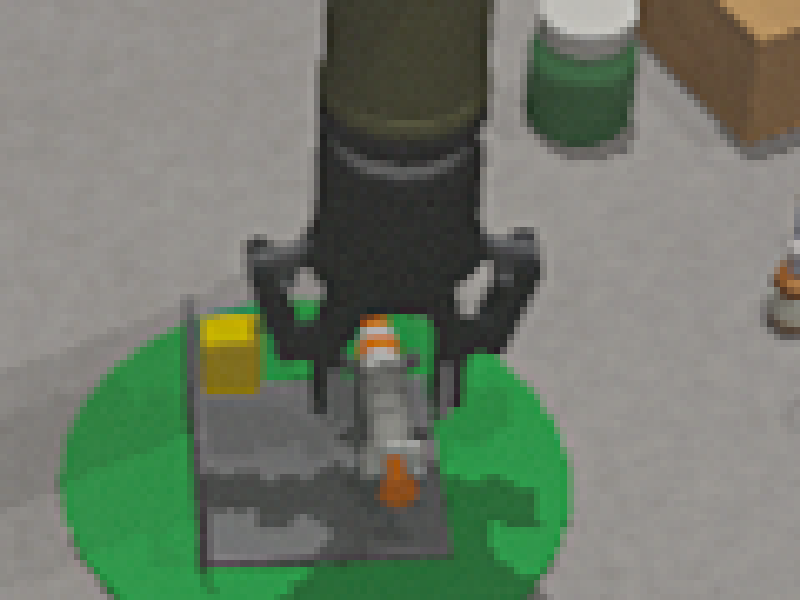

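Syringe lies in the Vs, fingers clear on both sides. Rise straight up and back off to look.

>>> move_arm(
  commands=[
    [0.045, 0, 0, 0.015, 0],
    [0.045, 0, 0, 0.04, 0],
    [0.045, 0, 0, 0.08, 0],
    [0.045, 0, 0, 0.12, 0],
    [0.045, 0, -0.04, 0.16, 0],
    [0.045, 0, -0.1, 0.18, 0],
    [0.045, 0, -0.16, 0.18, 0],
    [0.045, 0, -0.22, 0.18, 0],
    [0.045, 0, -0.28, 0.18, 0],
    [0.045, 0, -0.34, 0.18, 0],
  ],
)

```text
time_s: 24.05
tool_pos: [0.5457, -0.3635, 0.2404]
ee_rot: [[0.408, 0.913, 0.002], [0.913, -0.408, -0.001], [-0.0, 0.002, -1.0]]
wrist_force: [-0.4, -0.4, 1.2]
width: 0.529
```

```bash
python3 look.py side 210 170 100 75 s16;  python3 look.py top 215 140 100 75 t16
```

```text
scale 8.0
24.1 [ 0.5424 -0.3749  0.239 ] [-2.6581 -7.9847  0.491 ] 0.5252234943554854 -24.737308478550116
scale 8.0
24.15 [ 0.5423 -0.3714  0.2386] [-0.0931 -0.5114  0.013 ] 0.5287837233825918 -24.761251943612802
```

View pics/s16.png

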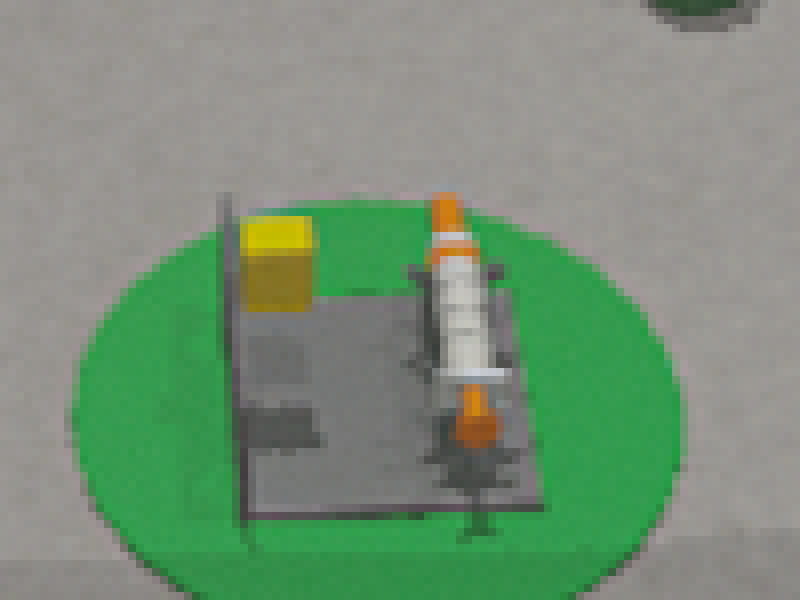

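View pics/t16.png

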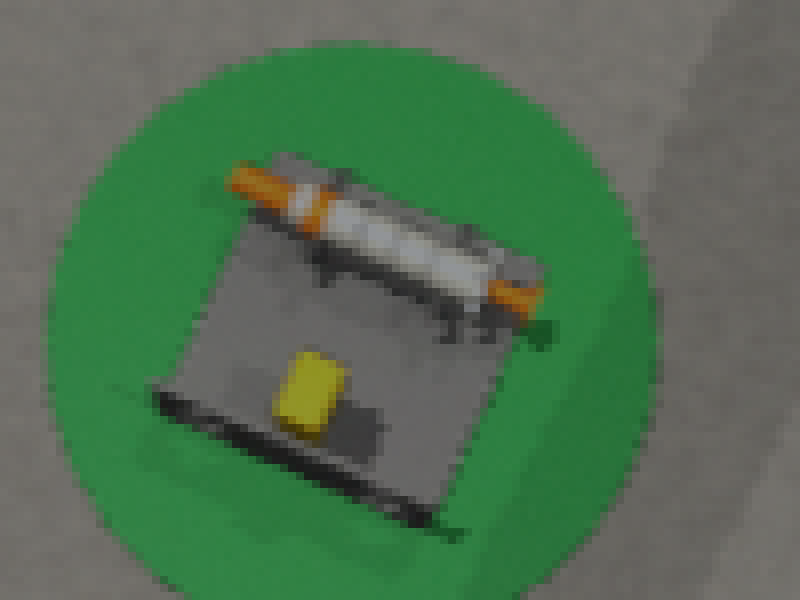

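```bash
python3 rackfit.py pics/full_t16.png | head -1; python3 - <<'E'
from h import *
I=cv2.imread("pics/full_t16.png").astype(int)
m=(I[...,2]-I[...,0]>60)&(I[...,1]-I[...,0]<.75*(I[...,2]-I[...,0]))
m[:155]=0;m[183:]=0;m[:,:240]=0;m[:,290:]=0
w=(I.min(2)>115);w[:155]=0;w[185:]=0;w[:,:240]=0;w[:,290:]=0
pts=np.argwhere(m|w)[:,::-1]; X=ray("top",pts,.054)[:,:2]; mu=X.mean(0); _,_,v=np.linalg.svd(X-mu); d=v[0]*np.sign(v[0][1]); t=(X-mu)@d
print(len(pts),t.min(),t.max(),"ang",np.degrees(np.arctan2(d[1],d[0])))
mid=mu+d*((t.min()+t.max())/2-.0015); print("mid",mid)
for rc,yaw in(((.5183,-.0079),155.9),):
    a=np.radians(yaw); x=np.array([np.cos(a),np.sin(a)]); y=np.array([-np.sin(a),np.cos(a)]); q=mid-rc
    print("in rack",q@x*1000,q@y*1000)
s=env.sense(); print(s["time_s"],s["tool_pos"],s["dq"])
E
```

```text
sil [ 0.5183 -0.0079] 156.03817088350831 30.656963561023538
150 -0.06179888855490539 0.06388494993589108 ang 66.38872101484706
mid [ 0.5484 -0.0205]
in rack -32.60361540350624 -0.7319738440955456
24.15 [ 0.5423 -0.3714  0.2386] [-2.3563 -2.3655 -4.2478  3.6409 -4.1575  0.8639 -2.1316]
```

>>> move_arm(
  commands=[
    [0.045, 0, 0, 0, 0],
    [0.045, 0, 0, 0, 0],
    [0.045, 0, 0, 0, 0],
    [0.045, 0, 0, 0, 0],
  ],
)

```text
time_s: 24.65
tool_pos: [0.546, -0.3607, 0.2393]
ee_rot: [[0.407, 0.914, 0.0], [0.914, -0.407, -0.0], [-0.0, 0.0, -1.0]]
wrist_force: [-0.4, -0.4, 0.3]
width: 0.525
```

```bash
python3 - <<'E'
from h import *
I=read_camera("top"); cv2.imwrite("pics/topend.png",I); s=env.sense(); print(s["dq"],s["tool_pos"],s["wrist_force"])
E
```

```text
[ 0.2787  0.1442  0.2729 -0.1466  0.0545  0.0366  0.0777] [ 0.5459 -0.361   0.2391] [ 0.0506 -0.0693  0.1686]
```

View pics/topend.png

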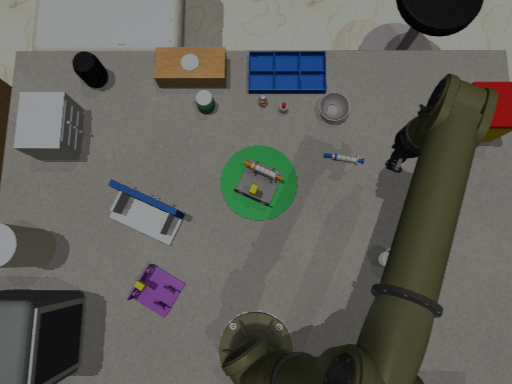

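```bash
python3 look.py side 0 0 512 384 s17
```

```text
scale 1.5625
24.75 [ 0.5458 -0.3612  0.239 ] [ 0.5158 -0.1041 -0.2968] 0.5226393160350258 -24.034507313184854
```

View pics/s17.png

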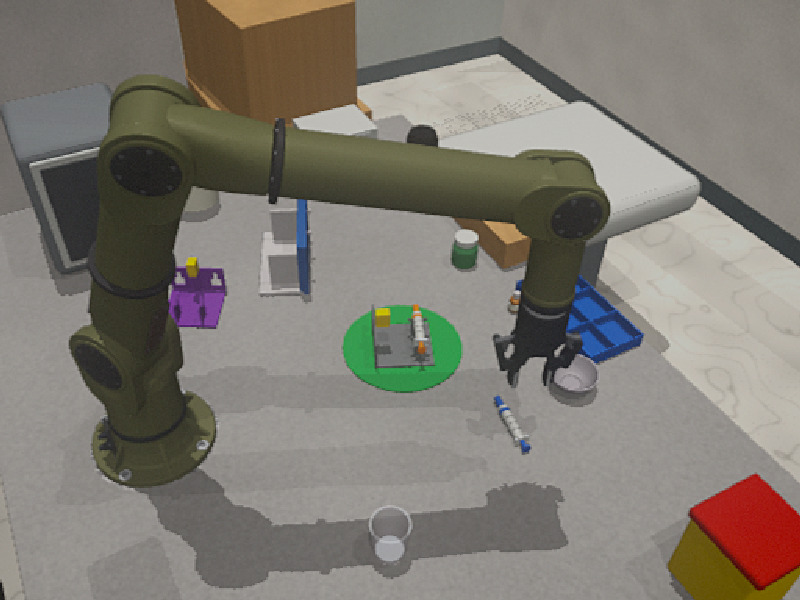

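The arm stands free and high above the table, well away from the box. The rack and syringe are at rest on the pad, so I'm handing in.

```bash
python3 -c "
from cell import env
print(env.close_job())"
```

```text
the job is handed in; nothing more can be done
None
```

The job is handed in at about 25 s of the 69 s allowed; the hand-in gives no verdict.

**What I did**
- **Rack:** I gripped it by the yellow block, raised it 26 mm along the board and drew it about 50 mm off the studs. I then lowered it onto the green pad and let go.
- **Syringe:** I picked up the orange-capped syringe across its barrel. I lowered it into the V notches, moved it 1 mm sideways when the force reading showed it bearing on one side, and let go.

**What the last checks showed**
- **Rack on the pad:** from the top picture its centre is within about 1 mm of the pad's centre, so all four corners are well inside the edge. It looks upright in both views.
- **Syringe in the notches:** its middle is at rack x = -32.6 mm and y = -0.7 mm (target -32, 0), parallel within about 0.5 degrees. Its height was not measured from the pictures. The tool height at release put the axis at about 54 mm above the table, which is the seat height.
- **Other items:** the blue-capped syringe, vials, jar, bowl and cup look unmoved. The arm is raised and clear of everything, with the wrist force near zero.

**What disagreed**
- The side camera's projections were off by about 1 pixel (2–3 mm), so I used it only for relative checks.
- The gripper reading on the syringe was about 2 mm narrower than on the block, although both are 20 mm wide. I opened and regripped 3 mm lower; the reading stayed the same and the grip held.
- While regripping, the fingertips lightly touched the table (about 10 N).
- The wrist force briefly read 8 N as the arm stopped after backing away. I took that as the fast stop, because both views showed nothing near the arm.

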